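Change the batch on the soak heater

TASK

Change over the meters on the three-plate soak heater: move every finished meter from the heating plates into the blue tote, and lift each waiting meter up and off its rack hook and lay it flat on a heating plate of its own, lengthwise and within the plate's outline (the bail may overhang; either face up). Only when the whole batch is in place, turn the thermostat dial to the long, bold soak mark. Leave the bottle and the round adaptor plug alone.

Things in the scene. Friction and masses are not known exactly. Their poses are not given: they have to be found in the camera images.
- new0_c (a point): Waiting black hand-held meter, case 110 x 50 x 28 mm thick, about 220 g. Point: centre of the case; x along it to the head end, y across, z out of the display face. At the head a stiff steel bail, flush with the back, stands out 36 mm: 38 wide, 8 thick, window 26 wide x 30 mm high. Starts hanging by it on hook 0 of the rack, head up, face to the robot, back on the rack's rails. May be absent.
- done0_c (a point): Finished meter, same make: case 110 x 50 x 28 mm thick, about 220 g. Point: centre of the case; x along it to the head end, y across, z out of the display face. At the head a stiff steel bail, flush with the back, stands out 36 mm: 38 wide, 8 thick, window 26 wide x 30 mm high. Starts lying face up on plate 0, head away from the robot. May be absent.
- new1_c (a point): Waiting black hand-held meter, case 110 x 50 x 28 mm thick, about 220 g. Point: centre of the case; x along it to the head end, y across, z out of the display face. At the head a stiff steel bail, flush with the back, stands out 36 mm: 38 wide, 8 thick, window 26 wide x 30 mm high. Starts hanging by it on hook 1 of the rack, head up, face to the robot, back on the rack's rails. May be absent.
- done1_c (a point): Finished meter, same make: case 110 x 50 x 28 mm thick, about 220 g. Point: centre of the case; x along it to the head end, y across, z out of the display face. At the head a stiff steel bail, flush with the back, stands out 36 mm: 38 wide, 8 thick, window 26 wide x 30 mm high. Starts lying face up on plate 1, head away from the robot. May be absent.
- new2_c (a point): Waiting black hand-held meter, case 110 x 50 x 28 mm thick, about 220 g. Point: centre of the case; x along it to the head end, y across, z out of the display face. At the head a stiff steel bail, flush with the back, stands out 36 mm: 38 wide, 8 thick, window 26 wide x 30 mm high. Starts hanging by it on hook 2 of the rack, head up, face to the robot, back on the rack's rails. May be absent.
- done2_c (a point): Finished meter, same make: case 110 x 50 x 28 mm thick, about 220 g. Point: centre of the case; x along it to the head end, y across, z out of the display face. At the head a stiff steel bail, flush with the back, stands out 36 mm: 38 wide, 8 thick, window 26 wide x 30 mm high. Starts lying face up on plate 2, head away from the robot. May be absent.
- hook0 (a point): Hook 0 of 3 (100 mm apart) on a fixed steel rack leaning back 35 deg. Its axes: x level, away from the robot, y along the rails, z up; so up the slope is (0.574,0,0.819), square out of it (-0.819,0,0.574). A 7 mm bar stands 16 mm square out, then turns 9 mm up the slope; point: bar axis at the bend. Hung case centre: 82 mm down the slope and 2 mm inward.
- hook1 (a point): Hook 1, the middle one, like hook 0, axes the same. To unhook, raise the meter 16 mm up the slope (at least 12, at most 22), then draw it square out 35 mm or more over the hook's tip.
- hook2 (a point): Hook 2, like hook 0, axes the same. The rack's two rails (22 mm high, 250 long) run behind the bails and 37 mm below the case centres; there is nothing behind the middle of a hung case.
- plate0 (a point): Heating plate 0 of 3 (100 mm apart) of the fixed soak heater: aluminium, 160 long (its x, away from the robot) x 80 mm wide (its y), its top 42 mm above the bench and 2 mm above the white housing (260 x 300 mm). Point: middle of the top face.
- plate1 (a point): Heating plate 1 of 3 (100 mm apart) of the fixed soak heater: aluminium, 160 long (its x, away from the robot) x 80 mm wide (its y), its top 42 mm above the bench and 2 mm above the white housing (260 x 300 mm). Point: middle of the top face.
- plate2 (a point): Heating plate 2 of 3 (100 mm apart) of the fixed soak heater: aluminium, 160 long (its x, away from the robot) x 80 mm wide (its y), its top 42 mm above the bench and 2 mm above the white housing (260 x 300 mm). Point: middle of the top face.
- tote: Blue open plastic tote, 240 (x) x 220 (y) x 55 mm high, walls and floor 6 mm, does not move. Origin: centre of its underside.
- dial_grip (a point): Thermostat dial, axis upright, on the heater's control strip (robot's side): black bar 52 long x 14 wide x 28 mm high on a round skirt 58 mm across and 5 mm high. Point: on the axis, 21 mm above the skirt's top. Its axes turn with the dial; the bar lies along y, the white pointer line at +y.
- dial (a joint): Angle of the thermostat dial, rad, growing clockwise seen from above, 0 to 4.19; light friction, stays put. Thin ticks every 30 deg from 0, where the pointer points along the plates' +y (left, seen from the robot). The one long, bold soak mark is at 150 deg = 2.618 rad.
- cleaner_c (a point): Bystander: a cleaner bottle, 60 mm across, 120 mm high, standing beyond the work. Point: half-way up.
- plug_c (a point): Bystander: a black round adaptor plug, 60 mm across, 55 mm high, beyond the work. Point: half-way up.
Mind the look-alikes: they are no part of the job. Leave any purple or red look-alike of the part that bears new1_c alone.

How it is judged:
By the outcome, as a careful person would: the job done as asked, in the order asked, and still so for the second after the job is handed in, with the robot touching nothing.
Of new0, new1, new2 only 2 to 3 are there at a start; the rules pass over those that are not, and their reading is None.
Of done0, done1, done2 only 2 to 2 are there at a start; the rules pass over those that are not, and their reading is None.
At some moment in a run one of done0, done1, done2 may be knocked a few centimetres aside while the robot is not near it.
Once in a run the grip may slacken for a moment while it holds something.
It also fails if it takes over 210 s, if anything falls off the work surface, if the arm or the gripper's body presses on something with over 40 N, if the wrist force passes 120 N, or if a joint passes its speed limit or range.

ROBOT

A 6-joint arm with a two-finger parallel gripper is mounted at the origin on the work surface. World frame = base frame: x ahead of the robot, y to its left, z up, the work surface at z = 0. Lengths are in m, angles in rad, forces in N, time in s.
With the tool pointing down it reaches from about 0.325 to 0.9 m from the base axis. Payload 6.1 kg.
Tool frame: the origin (TCP) lies midway between the tips of the shut fingers; the grasp point (between the pads) lies 19 mm behind it (r.tcp_to_grasp is the distance from the TCP to the grasp point, in m); x points along the fingers, y is the direction in which the jaws open and shut, and the axes are right-handed (so a half turn about x gives the same grasp; the last joint's range is limited). The gripper opens to 87 mm and grips with 3 to 60 N. Pads are 19 mm wide; open, the fingers measure 117 mm over their backs; the gripper's body (75 mm by 190 mm) begins 51 mm behind the grasp point.
Start: joints at [-1.317, 0.22, 1.526, -0, 1.395, -0.126], TCP at [0.232, -0.58, 0.223] pointing down, gripper open.
Joint ranges: [-2.98, 2.98], [-0.91, 2.08], [0.09, 2.57], [-1.24, 4.39], [0.2, 2.65], [-2.68, 2.68]. Speed limits (rad/s): [2.57, 2.57, 3.01, 3.14, 3.14, 3.14].

INTERFACE

Orientations are given as a unit quaternion [x, y, z, w].
In Python, from cell import telemetry, snapshot, ticket, r gives the robot as it stands.
- The arm moves only by the tool jog_arm, never from a script. Its argument "deltas" is text: rows parted by semicolons, each of 5 numbers parted by spaces: the finger opening in mm, from 0 to 87, then the shift along the tool's x, y, z in mm, then the turn about the tool's x in degrees. In form: claw dx dy dz spin; .... A call has exactly 5 rows; each row shifts and turns the commanded pose from where the row before left it, along the tool's axes as they then stand; what a row does not reach is not made up. A row lasts 1/10 s, in which the tool goes at most 50 mm and 8.59 degrees, less where a joint would pass 70% of its speed; a pose out of reach is approached as far as the arm can. A call is refused whole if a number of a shift passes 50 or a number of a turn 8.59, either way. A call with a gripper value outside its range is refused whole. The fingers move at their own pace and stop on an object; "grip_force" is the grip in N (left out, the last holds). Time passes only in rows, so rows that do not move let the fingers close, or fill a call up. It gives the time, the measured TCP pose, the force and the opening at its end, in the units of the state.
- telemetry.sense(): the state, without advancing time (a new reading comes with each control period).
- snapshot(name): name is "side" or "top" or "wrist"; returns a dict with "img" (480x640x3 uint8, red, green, blue), "camera_matrix" (3x3 intrinsics, pixels), "rvec" (rotation vector, rad) and "tvec" (3), from world to camera coordinates, as OpenCV has them. Camera axes: x right, y down, z forward; pixel columns grow to the right and rows downward; lengths in m; the calibration is good to about 2 mm. The wrist camera is an equidistant fisheye: a pixel r from the principal point sees the ray r / f radians off the axis. A picture is of the moment at which its call begins. There is no depth.
- ticket.job_done(): hands the job in, once; it reports no verdict.
The state is a dict: "time_s": time; "q": joint angles; "qvel": joint speeds; "effort": joint torques, N m; "position": TCP position; "eef_rot": TCP orientation; "force": force on the tool from outside, world axes, zero at the start; "moment": the same for the moment, N m; "opening": opening from 0.0 (shut) to 1.0 (fully open).
Only numpy, scipy, OpenCV 4.12 (cv2) and the standard library are available. Lean on these libraries where they do the work, as an engineer would, in place of code of your own. Each camera call takes 0.05 s, during which the arm holds its last target.

## Working session

There is one attempt and no reset: what is moved stays moved. The work goes in short steps, Python scripts to look and compute and a tool call to move; the robot and the scene stay as the last step left them, time stands still between calls to the robot, and variables do not carry over. Pictures are saved under pics/ and viewed, and the job is handed in when it is done.

Besides the shell and the picture viewer there is one more tool, called after "Request:" as name(argument=value, ...), one argument or row to a line, values as JSON. jog_arm: Moves the arm, as the interface text tells. Its arguments: {"type":"object","properties":{"deltas":{"type":"string"},"grip_force":{"type":"number"}},"required":["deltas"]}

```bash
ls -la; mkdir -p pics; cat > h.py <<'E'
import numpy as np, cv2
from scipy.spatial.transform import Rotation as R
from cell import telemetry, snapshot, ticket, r
def take(name,fn):
    s=snapshot(name); cv2.imwrite('pics/'+fn+'.png',cv2.cvtColor(np.asarray(s['img']),cv2.COLOR_RGB2BGR)); np.savez('pics/'+fn+'.npz',**{k:np.asarray(v) for k,v in s.items() if k in('img','camera_matrix','rvec','tvec')}); return s
def load(fn): return dict(np.load('pics/'+fn+'.npz'))
def ray(s,px,fish=False):
    K=s['camera_matrix'];Rm=R.from_rotvec(np.ravel(s['rvec'])).as_matrix();t=np.ravel(s['tvec'])
    x=(px[0]-K[0,2])/K[0,0];y=(px[1]-K[1,2])/K[1,1]
    if fish:
        th=np.hypot(x,y); d=np.array([x/th*np.sin(th),y/th*np.sin(th),np.cos(th)]) if th>1e-9 else np.array([0,0,1.])
    else: d=np.array([x,y,1.])
    d=Rm.T@d; return -Rm.T@t, d/np.linalg.norm(d)
def onz(s,px,z,fish=False):
    c,d=ray(s,px,fish); return c+d*(z-c[2])/d[2]
def proj(s,p,fish=False):
    K=s['camera_matrix'];Rm=R.from_rotvec(np.ravel(s['rvec'])).as_matrix();t=np.ravel(s['tvec'])
    q=Rm@np.asarray(p,float)+t
    if fish:
        rr=np.hypot(q[0],q[1]);th=np.arctan2(rr,q[2]);u=q[:2]/rr*th
    else: u=q[:2]/q[2]
    return np.array([K[0,0]*u[0]+K[0,2],K[1,1]*u[1]+K[1,2]])
E
python3 - <<'E'
from h import *
s=telemetry.sense(); print(s); print(r.tcp_to_grasp)
for n in('side','top','wrist'):
    a=take(n,n+'0'); print(n,a['camera_matrix'],ray(a,(320,240)))
E
```

```text
total 12
drwxr-xr-x  3 agent agent 4096 Dec  7 14:38 .
drwxr-xr-x 23 root  root  4096 Dec  7 14:38 ..
drwxr-xr-x  2 agent agent 4096 Dec  7 14:38 pics
{'time_s': 0.0, 'q': array([-1.31709035e+00,  2.21214190e-01,  1.52760278e+00, -3.81765738e-05,
        1.39467568e+00, -1.26110324e-01]), 'qvel': array([ 6.40206614e-04,  2.05981067e-03, -1.24855693e-03, -2.64488289e-03,
        2.43938551e-04, -8.08971699e-05]), 'effort': array([ 6.41238948e-04, -4.94600165e+01, -3.87383151e+01,  7.00992113e-02,
        5.68489137e-02, -1.91973522e-04]), 'position': array([ 0.23154282, -0.57987174,  0.22144905]), 'eef_rot': array([-0.69433727, -0.13415144,  0.69444944, -0.13281236]), 'force': array([ 0.18860313, -0.45237883,  0.31219442]), 'moment': array([ 0.00437681,  0.01377313, -0.00982382]), 'opening': 1.0020600950283924}
0.0187
side [[510.61845225   0.         327.41124758]
 [  0.         510.61845225 236.73881431]
 [  0.           0.           1.        ]] (array([0.15166826, 0.57922629, 1.02443486]), array([ 0.34637054, -0.52597549, -0.7767736 ]))
top [[511.57684531   0.         332.09282998]
 [  0.         511.57684531 241.77971563]
 [  0.           0.           1.        ]] (array([ 0.39404407, -0.02237844,  1.38135276]), array([ 0.11125382,  0.03536681, -0.99316251]))
wrist [[371.64829954   0.         316.28580277]
 [  0.         371.64829954 236.03498036]
 [  0.           0.           1.        ]] (array([ 0.30044   , -0.55181132,  0.38336844]), array([-0.25799674, -0.11146407, -0.95969445]))
```

View pics/top0.png

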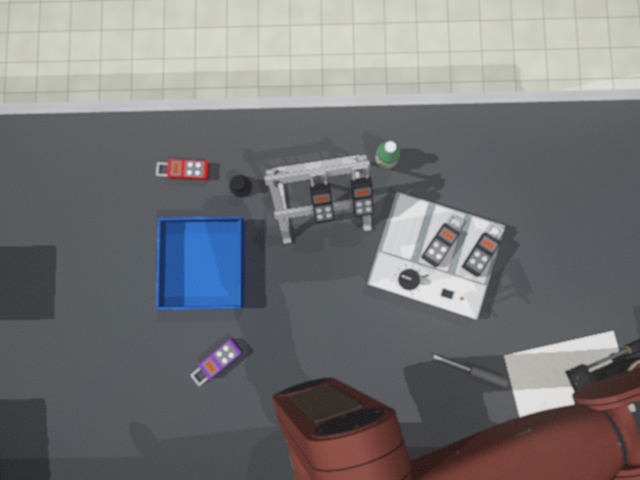

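View pics/side0.png

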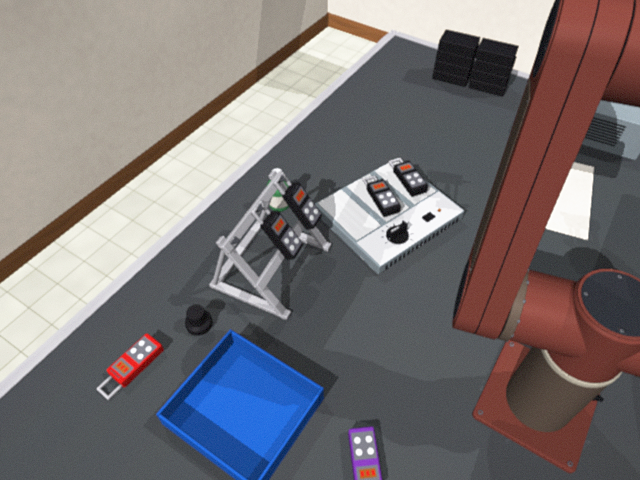

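View pics/wrist0.png

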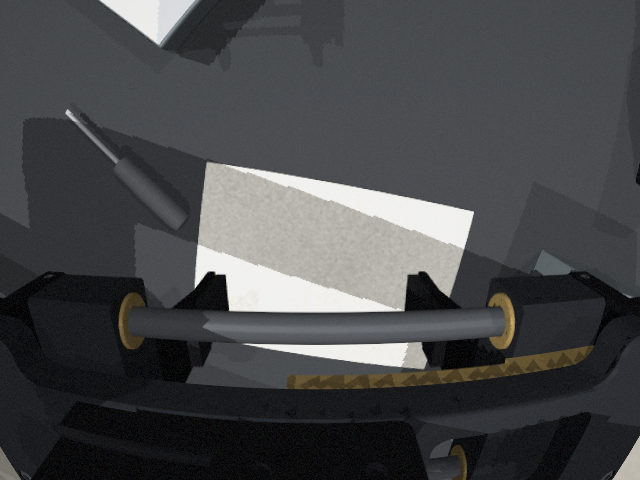

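```bash
python3 - <<'E'
import cv2
a=cv2.imread('pics/top0.png')
cv2.imwrite('pics/z1.png',cv2.resize(a[180:330,355:520],None,fx=4.8,fy=4,interpolation=cv2.INTER_CUBIC)[:600,:800])
cv2.imwrite('pics/z2.png',cv2.resize(a[140:250,255:385],None,fx=5,fy=5,interpolation=cv2.INTER_CUBIC))
b=cv2.imread('pics/side0.png')
cv2.imwrite('pics/z3.png',cv2.resize(b[150:280,310:470],None,fx=4.6,fy=4.6,interpolation=cv2.INTER_CUBIC))
cv2.imwrite('pics/z4.png',cv2.resize(b[160:325,200:335],None,fx=3.6,fy=3.6,interpolation=cv2.INTER_CUBIC))
E
```

```text
(no output)
```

View pics/z1.png

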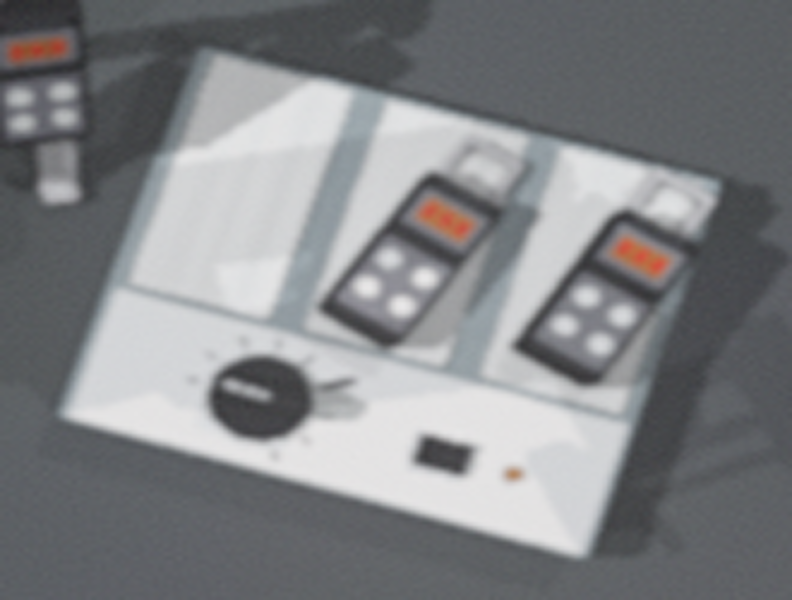

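View pics/z2.png

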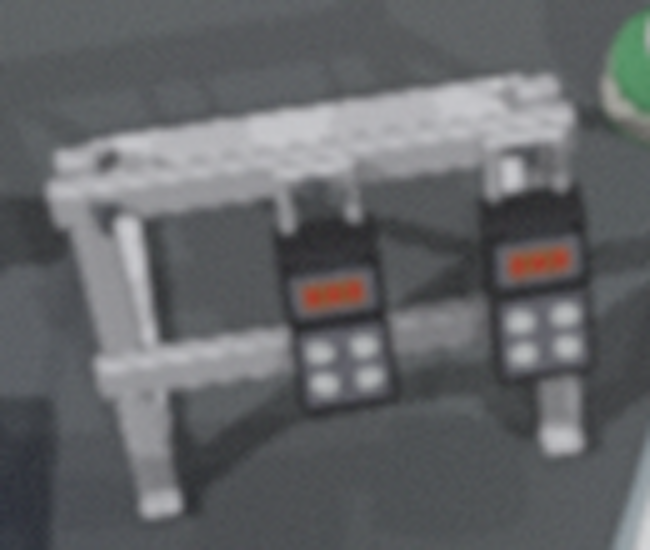

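View pics/z3.png

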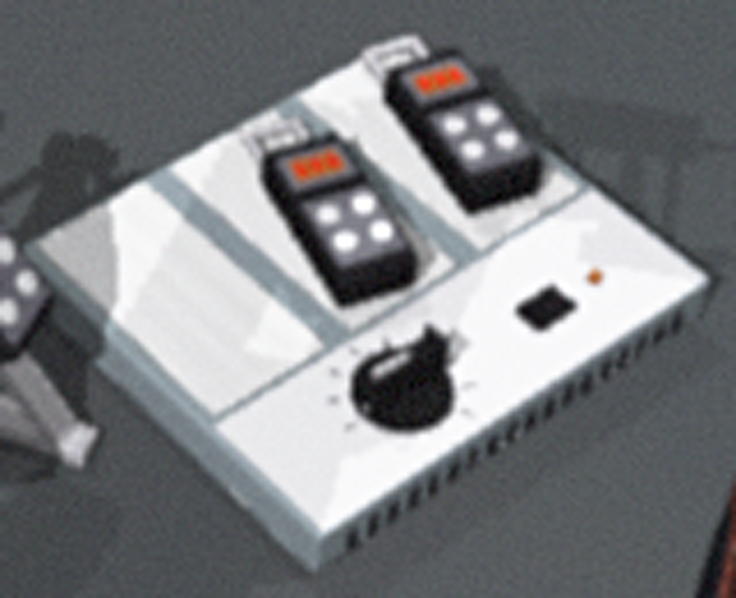

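View pics/z4.png

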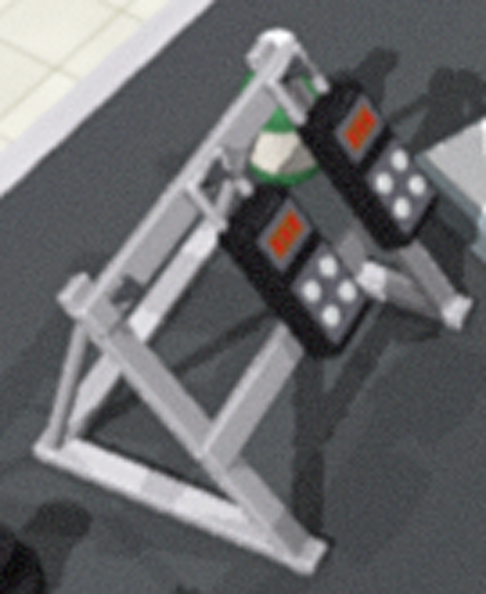

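```bash
python3 - <<'E'
from h import *
s=load('top0')
f=lambda zx,zy:(355+zx/4.8-.4,180+zy/4-.4)
for n,p in dict(FL=(207,48),FR=(722,182),NL=(62,415),NR=(590,555)).items(): print(n,onz(s,f(*p),.04).round(4))
print('dial',onz(s,f(258,396),.04+.03).round(4))
for n,p in dict(d1hl=(432,176),d1hr=(503,208),d1tl=(322,306),d1tr=(388,346),d2hl=(622,210),d2hr=(697,245),d2tl=(515,345),d2tr=(585,383)).items(): print(n,onz(s,f(*p),.07 if 'r' in n[2:] or 1 else 0).round(4))
# tote
hsv=cv2.cvtColor(s['img'],cv2.COLOR_RGB2HSV)
m=cv2.inRange(hsv,(100,120,60),(125,255,255)); c=max(cv2.findContours(m,cv2.RETR_EXTERNAL,cv2.CHAIN_APPROX_NONE)[0],key=cv2.contourArea)
b=cv2.boxPoints(cv2.minAreaRect(c)); print(b); P=np.array([onz(s,p,.055) for p in b]);print(P.round(3),P.mean(0).round(3))
# rack meters: displays (orange)
m=cv2.inRange(hsv,(3,130,100),(15,255,255))
for c in cv2.findContours(m,cv2.RETR_EXTERNAL,cv2.CHAIN_APPROX_NONE)[0]:
    if cv2.contourArea(c)>20: print(cv2.minAreaRect(c))
s2=load('side0');hsv=cv2.cvtColor(s2['img'],cv2.COLOR_RGB2HSV);m=cv2.inRange(hsv,(3,130,100),(15,255,255));print()
for c in cv2.findContours(m,cv2.RETR_EXTERNAL,cv2.CHAIN_APPROX_NONE)[0]:
    if cv2.contourArea(c)>20: print(cv2.minAreaRect(c))
T=telemetry.sense();M=R.from_quat(T['eef_rot']).as_matrix();print(M.round(3))
w=load('wrist0');c,d=ray(w,(w['camera_matrix'][0,2],w['camera_matrix'][1,2]+1e-6),True)
print(M.T@(c-T['position']),M.T@d)
E
```

```text
FL [ 0.6698 -0.1835  0.04  ]
FR [ 0.5743 -0.4627  0.04  ]
NL [ 0.428 -0.097  0.04 ]
NR [ 0.3326 -0.3788  0.04  ]
dial [ 0.4374 -0.1998  0.07  ]
d1hl [ 0.5772 -0.2979  0.07  ]
d1hr [ 0.5557 -0.335   0.07  ]
d1tl [ 0.4943 -0.2359  0.07  ]
d1tr [ 0.468 -0.27   0.07 ]
d2hl [ 0.5532 -0.3986  0.07  ]
d2hr [ 0.5297 -0.4374  0.07  ]
d2tl [ 0.4674 -0.3375  0.07  ]
d2tr [ 0.4425 -0.3735  0.07  ]
[[156. 216.]
 [244. 216.]
 [244. 309.]
 [156. 309.]]
[[0.615 0.456 0.055]
 [0.61  0.224 0.055]
 [0.368 0.224 0.055]
 [0.372 0.451 0.055]] [0.491 0.339 0.055]
((318.5, 475.0), (8.0, 15.0), 90.0)
((383.2062683105469, 465.7996826171875), (18.83824348449707, 12.787549018859863), 86.42366790771484)
((314.8500061035156, 458.5500183105469), (12.332881927490234, 10.75174331665039), 71.56504821777344)
((311.0, 446.5), (11.0, 14.0), 90.0)
((379.65380859375, 447.7306823730469), (12.480754852294922, 12.480754852294922), 56.3099365234375)
((633.0, 449.5), (27.0, 12.0), 90.0)
((534.58056640625, 469.2806091308594), (53.80732345581055, 174.57257080078125), 75.83294677734375)
((626.9110107421875, 426.5958557128906), (2
[... 1268 characters left out ...]
7947328090667725, 10.119288444519043), 71.56504821777344)
((405.0882873535156, 166.8529510498047), (3.6380343437194824, 9.943960189819336), 75.96376037597656)
((354.5, 27.999996185302734), (61.031951904296875, 11.70042610168457), 18.434947967529297)
((626.4999389648438, 41.99999237060547), (83.99998474121094, 24.999996185302734), 90.0)
((557.9825439453125, 166.67849731445312), (36.83646011352539, 364.01031494140625), 20.299734115600586)
((526.79638671875, 162.2578582763672), (36.09082794189453, 352.3561706542969), 18.611967086791992)
[[-0.     0.371 -0.929]
 [ 0.001 -0.929 -0.371]
 [-1.    -0.002 -0.   ]]
[-0.16168539 -0.00088656 -0.07445568] [ 9.62616219e-01 -6.71069029e-04  2.70868170e-01]
```

```bash
cat >> h.py <<'E'
def pose():
    T=telemetry.sense(); M=R.from_quat(T['eef_rot']).as_matrix()
    return T, np.array(T['position']), np.degrees(np.arctan2(M[1,1],M[0,1]))
def plan(tgt,a=None,vmax=45,n=None):
    T,p,a0=pose(); a=a0 if a is None else a
    tgt=np.array(tgt,float); d=(tgt-p)*1000; da=(a-a0+180)%360-180
    n=n or max(1,int(np.ceil(np.linalg.norm(d)/vmax)),int(np.ceil(abs(da)/8.5)))
    print('from',p.round(4),'a',round(a0,2),'d',d.round(1),'da',round(da,2),'n',n)
    ang=a0; out=[]
    for i in range(n):
        c,s_=np.cos(np.radians(ang)),np.sin(np.radians(ang)); st=d/n
        out.append((-st[2], c*st[0]+s_*st[1], s_*st[0]-c*st[1], -da/n)); ang+=da/n
    print('; '.join(' '.join('%.1f'%v for v in o) for o in out))
E
python3 - <<'E'
from h import *
plan((.48,-.30,.25),-109.5)
E
```

```text
from [ 0.2316 -0.58    0.2217] a -68.24 d [248.4 280.   28.3] da -41.26 n 9
-3.1 -18.7 -37.2 4.6; -3.1 -21.6 -35.6 4.6; -3.1 -24.3 -33.7 4.6; -3.1 -27.0 -31.7 4.6; -3.1 -29.4 -29.4 4.6; -3.1 -31.7 -27.0 4.6; -3.1 -33.7 -24.4 4.6; -3.1 -35.6 -21.6 4.6; -3.1 -37.2 -18.7 4.6
```

Request:
jog_arm(
  deltas="87 -3 -19 -37 4.6; 87 -3 -22 -36 4.6; 87 -3 -24 -34 4.6; 87 -3 -27 -32 4.6; 87 -3 -29 -29 4.6",
)

```text
time_s: 0.65
position: [0.3709, -0.4233, 0.2374]
eef_rot: [-0.707, 0.009, 0.707, 0.009]
force: [-0.1, -0.2, -0.4]
opening: 1.004
```

Request:
jog_arm(
  deltas="87 -3 -32 -27 4.6; 87 -3 -34 -24 4.6; 87 -3 -36 -22 4.6; 87 -3 -37 -19 4.6; 87 0 0 0 0",
)

```text
time_s: 1.15
position: [0.484, -0.296, 0.2498]
eef_rot: [0.697, -0.119, -0.696, -0.12]
force: [0.4, -0.2, 0.0]
opening: 1.001
```

```bash
python3 - <<'E'
from h import *
print(pose()[1:]); take('wrist','w1'); print(pose()[1:])
E
```

```text
(array([ 0.48404039, -0.29596082,  0.24984887]), np.float64(-109.45470241771295))
(array([ 0.48255156, -0.29777997,  0.24949616]), np.float64(-109.38707512532386))
```

View pics/w1.png

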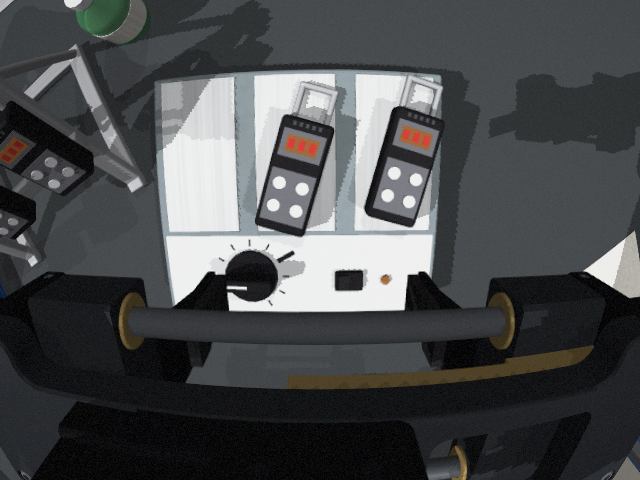

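```bash
cat >> h.py <<'E'
def feats(s,fish=True,z=.070,amin=30):
    img=s['img'];hsv=cv2.cvtColor(img,cv2.COLOR_RGB2HSV)
    o=cv2.inRange(hsv,(3,130,120),(15,255,255)); o=cv2.morphologyEx(o,cv2.MORPH_CLOSE,np.ones((5,5)))
    out=[]
    for c in cv2.findContours(o,cv2.RETR_EXTERNAL,cv2.CHAIN_APPROX_NONE)[0]:
        if cv2.contourArea(c)>amin: (u,v),wh,_=cv2.minAreaRect(c); out.append((round(u,1),round(v,1),wh))
    return out
def circ(s,roi,thr=170,amin=25,amax=250):
    x0,y0,x1,y1=roi; g=cv2.cvtColor(s['img'],cv2.COLOR_RGB2GRAY)[y0:y1,x0:x1]
    n,l,st,ce=cv2.connectedComponentsWithStats((g>thr).astype(np.uint8))
    return [(round(ce[i][0]+x0,1),round(ce[i][1]+y0,1),int(st[i][4])) for i in range(1,n) if amin<st[i][4]<amax]
E
python3 - <<'E'
from h import *
s=take('wrist','w2'); print(pose()[1:])
print(feats(s))
print(circ(s,(255,110,335,240))); print(circ(s,(365,100,445,230)))
cv2.imwrite('pics/z5.png',cv2.resize(cv2.imread('pics/w2.png')[60:315,145:455],None,fx=2.5,fy=2.3,interpolation=cv2.INTER_CUBIC))
E
```

```text
(array([ 0.48156459, -0.29897099,  0.24929173]), np.float64(-109.4548892060067))
[(382.5, 279.0, (6.0, 7.0)), (298.6, 144.8, (31.867647171020508, 16.620628356933594)), (413.3, 136.1, (30.926773071289062, 16.243053436279297))]
[(np.float64(308.0), np.float64(112.1), 81), (np.float64(330.6), np.float64(126.6), 41), (np.float64(276.1), np.float64(181.1), 139), (np.float64(299.0), np.float64(187.6), 140), (np.float64(270.1), np.float64(203.7), 132), (np.float64(292.8), np.float64(210.0), 135), (np.float64(261.0), np.float64(227.8), 41)]
[(np.float64(417.0), np.float64(102.5), 89), (np.float64(432.8), np.float64(103.4), 31), (np.float64(391.2), np.float64(171.9), 136), (np.float64(413.2), np.float64(178.3), 130), (np.float64(384.7), np.float64(194.0), 136), (np.float64(406.4), np.float64(200.3), 125)]
```

View pics/z5.png

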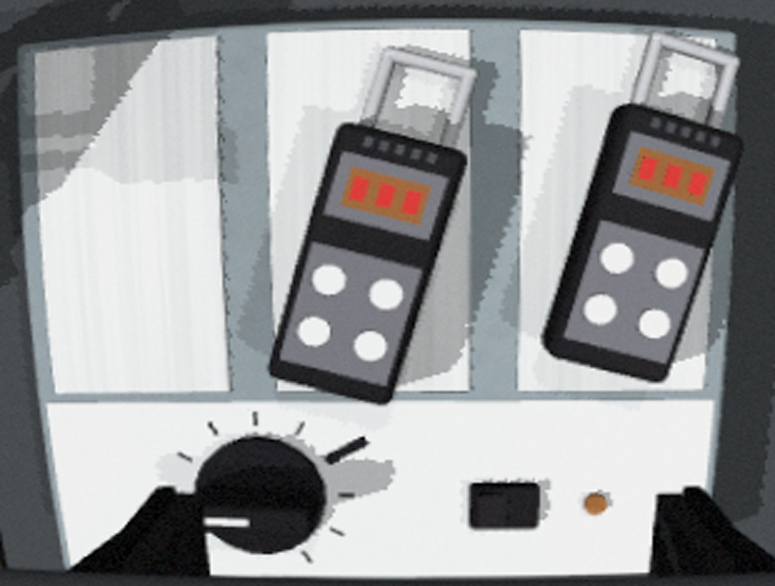

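```bash
python3 - <<'E'
from h import *
s=load('w2')
f=lambda p:(145+p[0]/2.5-.3,60+p[1]/2.3-.3)
P={}
for n,p in dict(p0FL=(36,52),p0FR=(218,37),p0NL=(55,392),p0NR=(230,390),p1FL=(267,33),p1FR=(469,30),p1NR=(470,390),p2FL=(518,30),p2NL=(518,390),p2NR=(706,390)).items():
    P[n]=onz(s,f(p),.042,True); print(n,P[n].round(4))
# fit heater: model coords
md={'p0':100,'p1':0,'p2':-100}
A=[];B=[]
for n,q in P.items():
    x=80 if n[2]=='F' else -80; y=md[n[:2]]+(40 if n[3]=='L' else -40)
    A.append((x/1000,y/1000));B.append(q[:2])
A=np.array(A);B=np.array(B);Ac=A-A.mean(0);Bc=B-B.mean(0)
U,S,V=np.linalg.svd(Ac.T@Bc);Rt=(V.T@U.T);t=B.mean(0)-Rt@A.mean(0)
yaw=np.degrees(np.arctan2(Rt[1,0],Rt[0,0]));print('heater yaw',yaw,'plate1',t,'res',((A@Rt.T+t-B)*1000).round(1).tolist())
for k,y in md.items(): print(k,(Rt@np.array([0,y/1000])+t).round(4))
for n,disp,bt in (('d1',(298.6,144.8),[(276.1,181.1),(299,187.6),(270.1,203.7),(292.8,210)]),('d2',(413.3,136.1),[(391.2,171.9),(413.2,178.3),(384.7,194),(406.4,200.3)])):
    D=onz(s,disp,.070,True);Bm=np.mean([onz(s,b,.071,True) for b in bt],0);u=D-Bm;print(n,'disp',D.round(4),'btn',Bm.round(4),'yaw',np.degrees(np.arctan2(u[1],u[0])),np.linalg.norm(u))
for n,p in dict(d1hl=(345,122),d1hr=(468,155),d1tl=(270,372),d1tr=(388,405),d2hl=(625,105),d2hr=(742,140),d2tr=(663,382),d2tl=(547,350)).items(): print(n,onz(s,f(p),.07,True).round(4))
print('dial skirt? ', onz(s,f((264,494)),.047,True), 'mark',onz(s,f((330,458)),.04,True),onz(s,f((366,440)),.04,True))
print('ptr',onz(s,f((205,521)),.073,True),onz(s,f((248,522)),.073,True))
E
```

```text
p0FL [ 0.6643 -0.1881  0.042 ]
p0FR [ 0.6378 -0.2626  0.042 ]
p0NL [ 0.5145 -0.1356  0.042 ]
p0NR [ 0.4887 -0.2109  0.042 ]
p1FL [ 0.6318 -0.2816  0.042 ]
p1FR [ 0.6053 -0.3564  0.042 ]
p1NR [ 0.4555 -0.3051  0.042 ]
p2FL [ 0.5993 -0.3747  0.042 ]
p2NL [ 0.449  -0.3238  0.042 ]
p2NR [ 0.4225 -0.3999  0.042 ]
heater yaw -19.069865601902343 plate1 [ 0.5436153  -0.29332078] res [[0.6, 0.9], [1.0, -0.2], [-0.8, 0.7], [-1.1, 0.4], [0.4, -0.1], [0.9, -0.8], [-0.6, 0.1], [0.3, -1.5], [-0.6, -0.1], [-0.2, 0.4]]
p0 [ 0.5763 -0.1988]
p1 [ 0.5436 -0.2933]
p2 [ 0.5109 -0.3878]
d1 disp [ 0.5485 -0.3029  0.07  ] btn [ 0.5086 -0.2746  0.071 ] yaw -35.344695365807574 0.048925940875464036
d2 disp [ 0.5228 -0.4063  0.07  ] btn [ 0.4821 -0.3787  0.071 ] yaw -34.12356184904151 0.04910196990983943
d1hl [ 0.5813 -0.2992  0.07  ]
d1hr [ 0.5538 -0.3368  0.07  ]
d1tl [ 0.4955 -0.237   0.07  ]
d1tr [ 0.4672 -0.2748  0.07  ]
d2hl [ 0.5552 -0.3984  0.07  ]
d2hr [ 0.529  -0.4376  0.07  ]
d2tr [ 0.4414 -0.3783  0.07  ]
d2tl [ 0.4693 -0.3393  0.07  ]
dial skirt?  [ 0.43879685 -0.20688923  0.047     ] mark [ 0.44398089 -0.23861838  0.04      ] [ 0.44711875 -0.25618492  0.04      ]
ptr [ 0.44284342 -0.18686533  0.073     ] [ 0.43682894 -0.20369345  0.073     ]
```

```bash
python3 - <<'E'
from h import *
plan((.5245,-.287,.13),-126,n=4)
E
```

```text
from [ 0.4816 -0.299   0.2493] a -109.45 d [  42.9   12.  -119.3] da -16.55 n 4
29.8 -6.4 -9.1 4.1; 29.8 -7.0 -8.6 4.1; 29.8 -7.6 -8.1 4.1; 29.8 -8.2 -7.5 4.1
```

Request:
jog_arm(
  deltas="72 30 -6.5 -9 4.1; 72 30 -7 -8.5 4.1; 72 30 -7.5 -8 4.2; 72 30 -8 -7.5 4.1; 72 0 0 0 0",
  grip_force=25,
)

```text
time_s: 1.75
position: [0.5204, -0.2868, 0.124]
eef_rot: [-0.669, 0.219, 0.675, 0.221]
force: [-0.8, 0.4, -0.8]
opening: 0.833
```

```bash
python3 - <<'E'
from h import *
take('wrist','w3');plan((.5245,-.287,.047),-126,n=3)
E
```

```text
from [ 0.5213 -0.2878  0.1268] a -126.09 d [  3.2   0.8 -79.8] da 0.09 n 3
26.6 -0.8 -0.7 -0.0; 26.6 -0.8 -0.7 -0.0; 26.6 -0.8 -0.7 -0.0
```

View pics/w3.png

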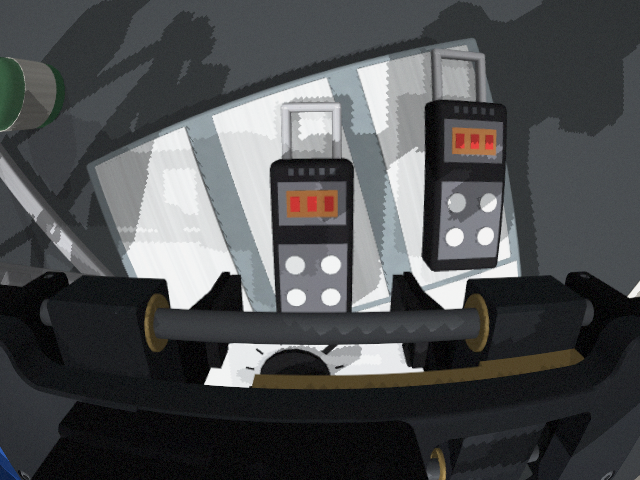

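Request:
jog_arm(
  deltas="72 27 -1 -1 0; 72 27 0 0 0; 72 27 0 0 0; 72 0 0 0 0; 72 0 0 0 0",
)

```text
time_s: 2.3
position: [0.5252, -0.289, 0.0502]
eef_rot: [0.673, -0.219, -0.672, -0.219]
force: [-0.7, -0.2, 1.1]
opening: 0.827
```

Request:
jog_arm(
  deltas="40 0 0 0 0; 40 0 0 0 0; 40 0 0 0 0; 40 0 0 0 0; 40 0 0 0 0",
)

```text
time_s: 2.8
position: [0.5257, -0.2882, 0.0496]
eef_rot: [0.673, -0.219, -0.672, -0.219]
force: [-1.0, 0.8, 6.0]
opening: 0.571
```

Request:
jog_arm(
  deltas="40 -30 0 0 0; 40 -40 0 0 0; 40 -40 0 0 0; 40 -35 0 0 0; 40 0 0 0 0",
)

```text
time_s: 3.3
position: [0.5279, -0.2897, 0.1999]
eef_rot: [0.676, -0.22, -0.669, -0.218]
force: [0.9, -1.2, -1.5]
opening: 0.573
```

```bash
python3 - <<'E'
from h import *
take('wrist','w4');plan((.42,0.0,.20),-108);
E
```

```text
from [ 0.5266 -0.2888  0.1965] a -126.13 d [-106.6  288.8    3.5] da 18.13 n 7
-0.5 -24.3 36.6 -2.6; -0.5 -26.0 35.5 -2.6; -0.5 -27.6 34.3 -2.6; -0.5 -29.1 33.0 -2.6; -0.5 -30.5 31.6 -2.6; -0.5 -31.9 30.2 -2.6; -0.5 -33.3 28.8 -2.6
```

View pics/w4.png

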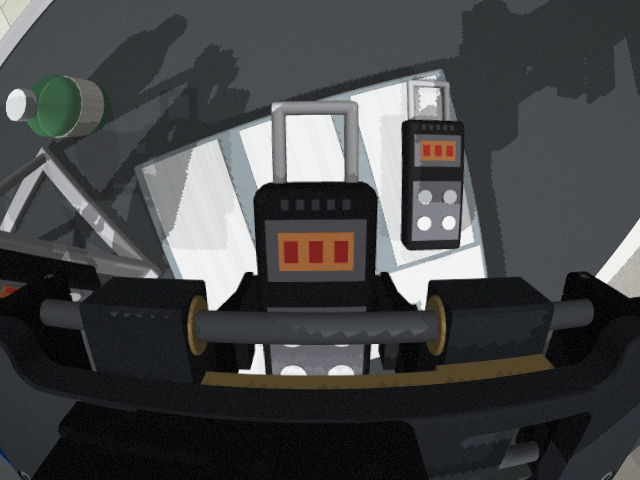

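```bash
python3 - <<'E'
from h import *
plan((.40,-.05,.21),-108,n=6);
E
```

```text
from [ 0.5266 -0.2888  0.1965] a -126.13 d [-126.6  238.8   13.5] da 18.13 n 6
-2.2 -19.7 40.5 -3.0; -2.2 -21.8 39.4 -3.0; -2.2 -23.9 38.2 -3.0; -2.2 -25.8 36.9 -3.0; -2.2 -27.8 35.5 -3.0; -2.2 -29.6 34.0 -3.0
```

Request:
jog_arm(
  deltas="40 -3 -20 40 -3; 40 -3 -22 39 -3; 40 -3 -24 38 -3; 40 -3 -26 37 -3; 40 -3 -28 35 -3",
)

```text
time_s: 3.85
position: [0.4191, -0.0867, 0.2059]
eef_rot: [-0.694, 0.129, 0.697, 0.13]
force: [0.4, 0.6, -1.6]
opening: 0.572
```

```bash
python3 - <<'E'
from h import *
plan((.47,.39,.15),-90);
E
```

```text
from [ 0.4191 -0.0867  0.2059] a -111.04 d [ 50.9 476.7 -55.9] da 21.04 n 11
5.1 -42.1 11.2 -1.9; 5.1 -42.5 9.8 -1.9; 5.1 -42.8 8.4 -1.9; 5.1 -43.0 7.0 -1.9; 5.1 -43.2 5.5 -1.9; 5.1 -43.4 4.1 -1.9; 5.1 -43.5 2.6 -1.9; 5.1 -43.6 1.2 -1.9; 5.1 -43.6 -0.3 -1.9; 5.1 -43.5 -1.7 -1.9; 5.1 -43.5 -3.2 -1.9
```

Request:
jog_arm(
  deltas="40 2 -42 11 -2; 40 2 -42 10 -2; 40 2 -43 9 -2; 40 3 -43 7 -2; 40 5 -43 6 -2",
)

```text
time_s: 4.35
position: [0.4419, 0.1295, 0.1925]
eef_rot: [-0.703, 0.068, 0.705, 0.068]
force: [1.8, 0.0, -2.6]
opening: 0.573
```

Request:
jog_arm(
  deltas="40 8 -43 4 -2; 40 8 -43 3 -2; 40 8 -43 1 -2; 40 8 -43 0 -2; 40 8 -43 -2 -2",
)

```text
time_s: 4.85
position: [0.4623, 0.3432, 0.1514]
eef_rot: [-0.706, 0.007, 0.708, 0.006]
force: [1.9, -0.4, -1.4]
opening: 0.573
```

```bash
python3 - <<'E'
from h import *
plan((.47,.39,.12),-90);
E
```

```text
from [0.4623 0.3432 0.1514] a -91.04 d [  7.7  46.8 -31.4] da 1.04 n 2
15.7 -23.5 -3.4 -0.5; 15.7 -23.4 -3.6 -0.5
```

Request:
jog_arm(
  deltas="40 15 -23 -2 -0.5; 40 15 -21 -2 -0.5; 40 0 0 0 0; 40 0 0 0 0; 40 0 0 0 0",
)

```text
time_s: 5.35
position: [0.4684, 0.3851, 0.1239]
eef_rot: [-0.707, 0.001, 0.708, 0.001]
force: [0.5, -0.4, -1.3]
opening: 0.569
```

```bash
python3 - <<'E'
from h import *
take('wrist','w5');plan((.47,.39,.017),-90);
take('top','t5')
E
```

```text
from [0.4688 0.3852 0.1245] a -90.19 d [   1.2    4.8 -107.5] da 0.19 n 3
35.8 -1.6 -0.4 -0.1; 35.8 -1.6 -0.4 -0.1; 35.8 -1.6 -0.4 -0.1
```

View pics/w5.png

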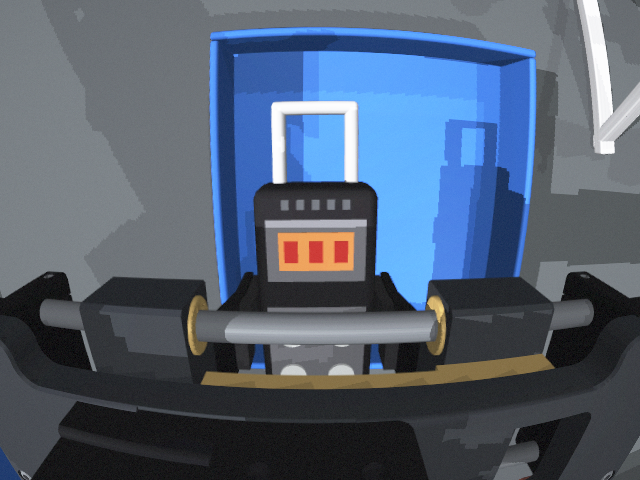

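View pics/t5.png

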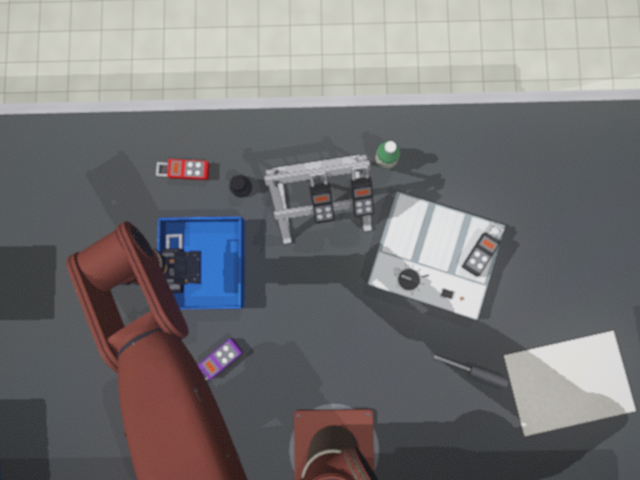

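Request:
jog_arm(
  deltas="40 36 0 0 0; 40 36 0 0 0; 40 24 0 0 0; 40 10 0 0 0; 40 0 0 0 0",
)

```text
time_s: 5.95
position: [0.4681, 0.3851, 0.0176]
eef_rot: [-0.706, 0.002, 0.708, 0.001]
force: [-0.3, 0.9, -1.9]
opening: 0.572
```

Request:
jog_arm(
  deltas="60 0 0 0 0; 60 0 0 0 0; 60 0 0 0 0; 60 -30 0 0 0; 60 -40 0 0 0",
)

```text
time_s: 6.45
position: [0.4672, 0.3852, 0.0878]
eef_rot: [-0.706, 0.002, 0.708, 0.0]
force: [0.5, -0.1, 0.7]
opening: 0.685
```

```bash
python3 - <<'E'
from h import *
plan((.42,0.0,.20),-90);
E
```

```text
from [0.4672 0.3852 0.0878] a -90.14 d [ -47.2 -385.2  112.2] da 0.14 n 9
-12.5 42.8 5.1 -0.0; -12.5 42.8 5.2 -0.0; -12.5 42.8 5.2 -0.0; -12.5 42.8 5.2 -0.0; -12.5 42.8 5.2 -0.0; -12.5 42.8 5.2 -0.0; -12.5 42.8 5.2 -0.0; -12.5 42.8 5.2 -0.0; -12.5 42.8 5.2 -0.0
```

Request:
jog_arm(
  deltas="72 -30 30 5 0; 72 -30 43 5 0; 72 -30 43 5 0; 72 -20 43 5 -2; 72 -15 43 5 -2",
)

```text
time_s: 6.95
position: [0.4458, 0.1873, 0.2136]
eef_rot: [0.708, 0.025, -0.705, 0.024]
force: [1.5, 0.7, 0.5]
opening: 0.824
```

Request:
jog_arm(
  deltas="72 -10 43 5 -2; 72 -10 43 5 -2; 72 -10 43 5 -2; 72 -10 43 5 -2; 72 0 20 0 0",
)

```text
time_s: 7.45
position: [0.4511, -0.0074, 0.2536]
eef_rot: [0.705, 0.072, -0.702, 0.073]
force: [0.1, 0.2, -1.0]
opening: 0.828
```

```bash
python3 - <<'E'
from h import *
take('wrist','w6');print(pose())
E
```

```text
({'time_s': 7.5, 'q': array([-0.19285941, -0.23261563,  1.92069361, -0.00222009,  1.44825332,
        1.17446584]), 'qvel': array([0.0683217 , 0.0048978 , 0.02355976, 0.02718831, 0.00743692,
       0.10042932]), 'effort': array([  3.29606898, -30.0862205 , -38.35929394,   0.96408885,
         0.53018527,  -0.10560012]), 'position': array([ 0.45140063, -0.00883706,  0.25282982]), 'eef_rot': array([ 0.70499197,  0.07062116, -0.70188445,  0.07319279]), 'force': array([-0.28396842, -1.82150704, -0.29771962]), 'moment': array([-0.01351432, -0.0629162 , -0.06297002]), 'opening': 0.8294773142878844}, array([ 0.45140063, -0.00883706,  0.25282982]), np.float64(-78.32721542208203))
```

View pics/w6.png

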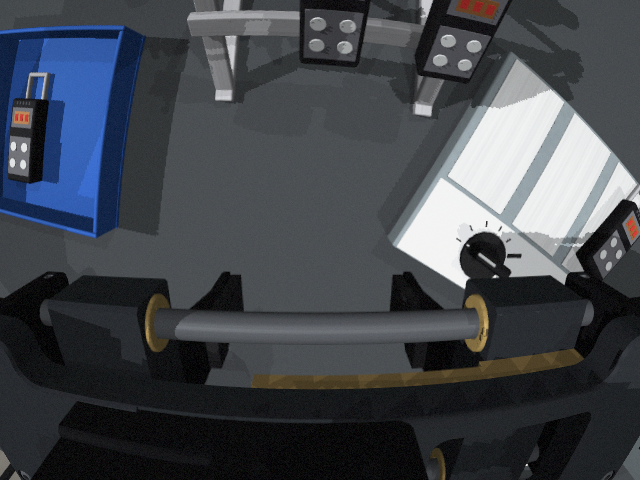

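```bash
python3 - <<'E'
from h import *
plan((.4987,-.3885,.16),-124.3,n=10);
E
```

```text
from [ 0.4514 -0.0088  0.2528] a -78.33 d [  47.3 -379.7  -92.8] da -45.97 n 10
9.3 38.1 3.0 4.6; 9.3 38.3 -0.0 4.6; 9.3 38.1 -3.1 4.6; 9.3 37.8 -6.1 4.6; 9.3 37.2 -9.1 4.6; 9.3 36.3 -12.1 4.6; 9.3 35.2 -15.0 4.6; 9.3 33.9 -17.7 4.6; 9.3 32.4 -20.4 4.6; 9.3 30.6 -22.9 4.6
```

Request:
jog_arm(
  deltas="72 9 38 3 4.6; 72 9 38 0 4.6; 72 9 38 -3 4.6; 72 9 38 -6 4.6; 72 9 37 -9 4.6",
)

```text
time_s: 8.0
position: [0.4745, -0.1947, 0.2062]
eef_rot: [0.704, -0.07, -0.703, -0.07]
force: [1.8, 0.4, -0.8]
opening: 0.826
```

Request:
jog_arm(
  deltas="72 9 36 -12 4.6; 72 9 35 -15 4.6; 72 9 34 -18 4.6; 72 9 32 -20 4.6; 72 9 31 -23 4.6",
)

```text
time_s: 8.5
position: [0.4989, -0.384, 0.161]
eef_rot: [0.676, -0.209, -0.675, -0.208]
force: [-0.0, 0.4, -0.3]
opening: 0.829
```

Request:
jog_arm(
  deltas="72 0 0 0 0; 72 0 0 0 0; 72 0 0 0 0; 72 0 0 0 0; 72 0 0 0 0",
)

```text
time_s: 9.0
position: [0.4986, -0.3819, 0.1614]
eef_rot: [0.676, -0.207, -0.676, -0.207]
force: [0.5, -0.1, -0.7]
opening: 0.829
```

```bash
python3 - <<'E'
from h import *
s=take('wrist','w7');print(pose()[1:])
print(feats(s)); print(circ(s,(250,150,400,320)))
E
```

```text
(array([ 0.4985607 , -0.38206738,  0.16124956]), np.float64(-124.06505901192266))
[(348.0, 356.5, (7.0, 8.0)), (327.0, 192.5, (21.0, 42.0))]
[(np.float64(311.0), np.float64(245.7), 227), (np.float64(342.1), np.float64(245.9), 228), (np.float64(311.1), np.float64(274.6), 208), (np.float64(341.2), np.float64(274.5), 209), (np.float64(266.4), np.float64(291.9), 28)]
```

View pics/w7.png

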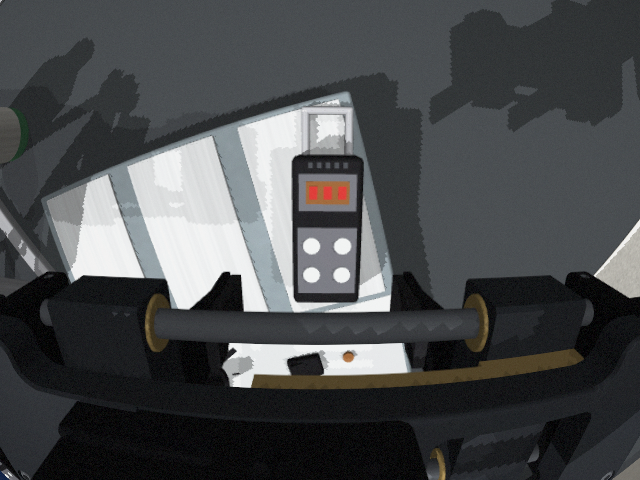

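Request:
jog_arm(
  deltas="72 30 5 -4 0; 72 35 0 0 0; 72 30 0 0 0; 72 17 0 0 0; 72 0 0 0 0",
)

```text
time_s: 9.55
position: [0.4971, -0.3873, 0.0456]
eef_rot: [-0.674, 0.207, 0.678, 0.208]
force: [-0.8, 0.4, 0.7]
opening: 0.83
```

Request:
jog_arm(
  deltas="40 0 0 0 0; 40 0 0 0 0; 40 0 0 0 0; 40 0 0 0 0; 40 0 0 0 0",
)

```text
time_s: 10.05
position: [0.4995, -0.3902, 0.0503]
eef_rot: [0.677, -0.208, -0.675, -0.207]
force: [-0.9, -0.4, 6.9]
opening: 0.569
```

Request:
jog_arm(
  deltas="40 -30 0 0 0; 40 -40 0 0 0; 40 -40 0 0 0; 40 -40 0 0 0; 40 0 0 0 0",
)

```text
time_s: 10.55
position: [0.5015, -0.3918, 0.2063]
eef_rot: [0.68, -0.209, -0.672, -0.206]
force: [0.7, -0.7, -1.2]
opening: 0.572
```

```bash
python3 - <<'E'
from h import *
plan((.42,-.08,.22),-110,n=8);
E
```

```text
from [ 0.5015 -0.3918  0.2063] a -124.13 d [-81.5 311.8  13.7] da 14.13 n 8
-1.7 -26.6 30.3 -1.8; -1.7 -27.5 29.5 -1.8; -1.7 -28.4 28.6 -1.8; -1.7 -29.2 27.7 -1.8; -1.7 -30.1 26.8 -1.8; -1.7 -30.9 25.9 -1.8; -1.7 -31.7 24.9 -1.8; -1.7 -32.4 23.9 -1.8
```

Request:
jog_arm(
  deltas="40 -2 -27 30 -2; 40 -2 -27 30 -2; 40 -2 -28 29 -2; 40 -2 -29 28 -2; 40 -2 -30 27 -2",
)

```text
time_s: 11.05
position: [0.4436, -0.1929, 0.2071]
eef_rot: [-0.691, 0.147, 0.692, 0.148]
force: [0.4, 0.4, -1.3]
opening: 0.573
```

Request:
jog_arm(
  deltas="40 -2 -31 26 -2; 40 -2 -32 25 -2; 40 0 -42 5 -2; 40 0 -42 5 -2; 40 0 -42 5 -2",
)

```text
time_s: 11.55
position: [0.4471, 0.0092, 0.2117]
eef_rot: [-0.702, 0.087, 0.702, 0.087]
force: [0.7, -0.6, -2.9]
opening: 0.576
```

```bash
python3 - <<'E'
from h import *
plan((.47,.283,.13),-90,n=9);
E
```

```text
from [0.4471 0.0092 0.2117] a -104.09 d [ 22.9 273.8 -81.7] da 14.09 n 9
9.1 -30.1 4.9 -1.6; 9.1 -30.2 4.1 -1.6; 9.1 -30.3 3.3 -1.6; 9.1 -30.4 2.5 -1.6; 9.1 -30.5 1.6 -1.6; 9.1 -30.5 0.8 -1.6; 9.1 -30.5 -0.0 -1.6; 9.1 -30.5 -0.9 -1.6; 9.1 -30.5 -1.7 -1.6
```

Request:
jog_arm(
  deltas="40 6 -38 5 -2; 40 6 -38 4 -2; 40 6 -38 3 -2; 40 9 -38 2 -2; 40 9 -38 2 -2",
)

```text
time_s: 12.05
position: [0.4647, 0.199, 0.1752]
eef_rot: [-0.706, 0.025, 0.707, 0.025]
force: [-0.3, 0.3, -2.4]
opening: 0.571
```

Request:
jog_arm(
  deltas="40 10 -38 1 -2; 40 10 -38 0 -2; 40 10 -7 0 0; 40 10 0 0 0; 40 0 0 0 0",
)

```text
time_s: 12.55
position: [0.4668, 0.2789, 0.1338]
eef_rot: [-0.706, 0.002, 0.709, 0.0]
force: [-0.5, 0.3, -1.6]
opening: 0.571
```

```bash
python3 - <<'E'
from h import *
take('wrist','w8');plan((.47,.283,.018),-90,n=3);
E
```

```text
from [0.4676 0.2789 0.135 ] a -90.19 d [   2.4    4.1 -117. ] da 0.19 n 3
39.0 -1.4 -0.8 -0.1; 39.0 -1.4 -0.8 -0.1; 39.0 -1.4 -0.8 -0.1
```

View pics/w8.png

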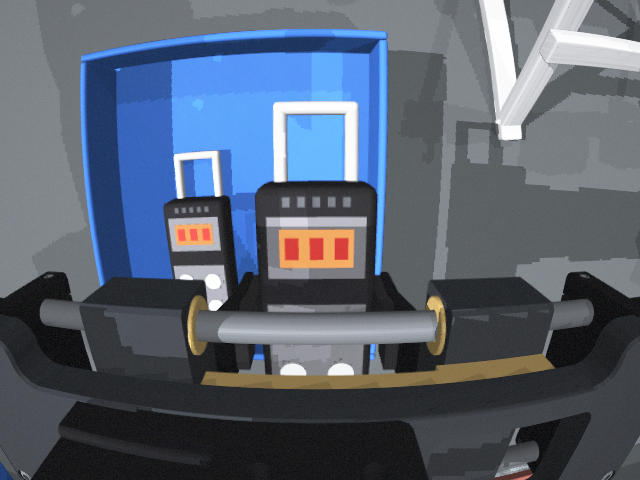

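Request:
jog_arm(
  deltas="40 39 -8 0 0; 40 39 0 0 0; 40 28 0 0 0; 40 10 0 0 0; 40 0 0 0 0",
)

```text
time_s: 13.1
position: [0.4681, 0.287, 0.0197]
eef_rot: [-0.706, 0.002, 0.708, 0.001]
force: [0.3, -0.2, -1.6]
opening: 0.574
```

Request:
jog_arm(
  deltas="57 0 0 0 0; 57 0 0 0 0; 57 0 0 0 0; 57 -30 0 0 0; 57 -40 0 0 0",
)

```text
time_s: 13.6
position: [0.4671, 0.2877, 0.0901]
eef_rot: [-0.706, 0.001, 0.708, 0.0]
force: [1.4, 0.8, 0.5]
opening: 0.65
```

```bash
python3 - <<'E'
from h import *
plan((.56,0.0,.33),-78.3,n=10);
E
```

```text
from [0.4671 0.2877 0.0901] a -90.14 d [  92.9 -287.7  239.9] da 11.84 n 10
-24.0 28.7 -9.4 -1.2; -24.0 28.9 -8.8 -1.2; -24.0 29.1 -8.2 -1.2; -24.0 29.3 -7.6 -1.2; -24.0 29.4 -7.0 -1.2; -24.0 29.6 -6.3 -1.2; -24.0 29.7 -5.7 -1.2; -24.0 29.8 -5.1 -1.2; -24.0 29.9 -4.5 -1.2; -24.0 30.0 -3.9 -1.2
```

Request:
jog_arm(
  deltas="72 -45 10 0 0; 72 -45 15 0 -2; 72 -45 20 -9 -2; 72 -30 30 -9 -2; 72 -30 30 -9 -2",
)

```text
time_s: 14.1
position: [0.5017, 0.1849, 0.2891]
eef_rot: [0.707, 0.05, -0.704, 0.049]
force: [0.3, 0.9, -0.0]
opening: 0.823
```

Request:
jog_arm(
  deltas="72 -25 35 -9 -2; 72 -20 35 -9 -2; 72 0 35 -9 0; 72 0 35 -9 0; 72 0 30 -9 0",
)

```text
time_s: 14.6
position: [0.5775, 0.025, 0.3322]
eef_rot: [0.704, 0.073, -0.702, 0.073]
force: [0.5, -0.3, -0.5]
opening: 0.831
```

Request:
jog_arm(
  deltas="72 0 0 -20 0; 72 0 0 0 0; 72 0 0 0 0; 72 0 0 0 0; 72 0 0 0 0",
)

```text
time_s: 15.1
position: [0.5958, 0.0314, 0.331]
eef_rot: [0.703, 0.073, -0.703, 0.073]
force: [0.0, 0.8, -0.5]
opening: 0.828
```

```bash
python3 - <<'E'
from h import *
s=take('wrist','w9');print(pose()[1:])
E
```

```text
(array([0.59581467, 0.03143106, 0.33093269]), np.float64(-78.08383481797375))
```

View pics/w9.png

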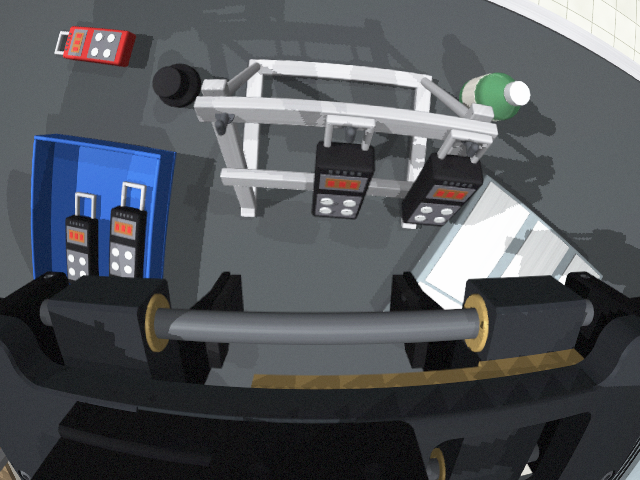

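```bash
python3 - <<'E'
from h import *
for n,fn,roi in (('w','w9',[(315,185,365,225),(405,190,475,230)]),('t','top0',[(308,200,335,225),(350,195,378,220)]),('s','side0',[(275,220,315,265),(300,190,330,235)])):
    s=load(fn); print(fn,[f for f in feats(s,amin=8)]); 
    for q in roi: print(circ(s,q,thr=150,amin=4))
E
```

```text
w9 [(76.0, 235.6, (16.052854537963867, 9.11108112335205)), (123.0, 228.0, (18.288576126098633, 9.444099426269531)), (449.5, 193.7, (32.68340301513672, 7.786073684692383)), (342.3, 183.4, (33.226619720458984, 8.419824600219727)), (77.0, 42.0, (7.37526273727417, 20.689048767089844))]
[(np.float64(326.4), np.float64(200.9), 72), (np.float64(349.1), np.float64(202.9), 73), (np.float64(325.0), np.float64(209.9), 63), (np.float64(346.5), np.float64(211.6), 62)]
[(np.float64(425.9), np.float64(209.4), 62), (np.float64(446.1), np.float64(211.2), 64), (np.float64(466.3), np.float64(222.9), 234), (np.float64(419.6), np.float64(217.5), 55), (np.float64(439.0), np.float64(219.4), 56), (np.float64(410.0), np.float64(225.7), 56)]
top0 [(524.0, 477.1, (4.287464618682861, 8.917926788330078)), (625.5, 474.5, (19.0, 9.0)), (377.5, 471.7, (9.192388534545898, 3.6769556999206543)), (300.3, 469.9, (22.4663143157959, 6.516946315765381)), (501.6, 466.9, (16.589811325073242, 56.40536117553711)), (637.5, 456.5, (9.0, 3.0)), (332.4, 460.4, (47.911842346191406, 34.6500244140625)), (625.9, 435.8, (15.75677394866
[... 1396 characters left out ...]
, (405.1, 166.9, (3.6380343437194824, 9.943960189819336)), (355.0, 28.1, (60.08327102661133, 11.70042610168457)), (556.6, 162.7, (94.90792846679688, 360.8893737792969))]
[(np.float64(290.6), np.float64(233.6), 21), (np.float64(303.1), np.float64(236.8), 58), (np.float64(286.1), np.float64(240.2), 23), (np.float64(296.0), np.float64(240.4), 20), (np.float64(291.5), np.float64(247.4), 19), (np.float64(276.9), np.float64(258.9), 54)]
[(np.float64(325.6), np.float64(203.9), 108), (np.float64(310.6), np.float64(204.1), 17), (np.float64(306.2), np.float64(210.4), 21), (np.float64(315.4), np.float64(210.9), 17), (np.float64(311.1), np.float64(217.1), 18), (np.float64(302.5), np.float64(233.6), 11)]
```

```bash
python3 - <<'E'
from h import *
S={k:load(k) for k in('w9','top0','side0')}
def tri(d):
    A=np.zeros((3,3));b=np.zeros(3);rs=[]
    for k,p in d.items():
        c,v=ray(S[k],p,k=='w9');Q=np.eye(3)-np.outer(v,v);A+=Q;b+=Q@c;rs.append((c,Q))
    x=np.linalg.solve(A,b);return x,[round(np.linalg.norm(Q@(x-c))*1000,1) for c,Q in rs]
mean=lambda *a:tuple(np.mean(a,0))
X={}
X['mD']=tri(dict(w9=(342.3,183.4),top0=(321,198.5),side0=(279,224.5)))
X['mB']=tri(dict(w9=mean((326.4,200.9),(349.1,202.9),(325,209.9),(346.5,211.6)),top0=mean((327.3,208.8),(318.5,210),(319.5,216.3),(328.4,214.9)),side0=mean((290.6,233.6),(286.1,240.2),(296,240.4),(291.5,247.4))))
X['rD']=tri(dict(w9=(449.5,193.7),top0=(362.1,192.1),side0=(299.7,195.2)))
X['rB']=tri(dict(w9=mean((425.9,209.4),(446.1,211.2),(419.6,217.5),(439,219.4)),top0=mean((367.5,202.5),(358.7,204),(368,208.8),(359.5,210.2)),side0=mean((310.6,204.1),(306.2,210.4),(315.4,210.9),(311.1,217.1))))
for k,v in X.items(): print(k,v[0].round(4),v[1])
for m in 'mr':
    D,B=X[m+'D'][0],X[m+'B'][0];u=D-B;print(m,'len',np.linalg.norm(u),'elev',np.degrees(np.arctan2(u[2],np.hypot(u[0],u[1]))),'yaw',np.degrees(np.arctan2(u[1],u[0])))
for q in 'DB':
    u=X['m'+q][0]-X['r'+q][0];print(q,u.round(4),np.linalg.norm(u),'rackyaw',np.degrees(np.arctan2(u[1],u[0]))-90)
E
```

```text
mD [0.6304 0.0166 0.1733] [np.float64(1.0), np.float64(0.9), np.float64(0.6)]
mB [0.6026 0.0128 0.1329] [np.float64(0.8), np.float64(0.6), np.float64(0.4)]
rD [ 0.6437 -0.0819  0.1727] [np.float64(1.1), np.float64(0.6), np.float64(0.8)]
rB [ 0.6159 -0.0861  0.1329] [np.float64(1.2), np.float64(0.7), np.float64(0.8)]
m len 0.04914284872115003 elev 55.292199298080995 yaw 7.780959294127707
r len 0.048751906338608444 elev 54.86198190507186 yaw 8.479719950032687
D [-0.0133  0.0986  0.0006] 0.09945275975588755 rackyaw 7.712744230854028
B [-0.0133  0.0989  0.0001] 0.09979333428392088 rackyaw 7.66965457878014
```

```bash
python3 - <<'E'
from h import *
plan((.6392,.0179,.27),-82.2,n=3);
E
```

```text
from [0.5958 0.0314 0.3309] a -78.08 d [ 43.4 -13.5 -60.9] da -4.12 n 3
20.3 7.4 -13.2 1.4; 20.3 7.1 -13.4 1.4; 20.3 6.8 -13.6 1.4
```

Request:
jog_arm(
  deltas="72 20 7 -13 1.4; 72 20 7 -13 1.4; 72 20 7 -13 1.4; 72 0 0 0 0; 72 0 0 0 0",
  grip_force=30,
)

```text
time_s: 15.65
position: [0.6379, 0.0176, 0.2703]
eef_rot: [-0.705, -0.048, 0.706, -0.047]
force: [0.5, -0.1, 0.5]
opening: 0.826
```

```bash
python3 - <<'E'
from h import *
s=take('wrist','w10')
plan((.6392,.0179,.159),-82.2,n=4);
E
```

```text
from [0.6383 0.0176 0.2715] a -82.29 d [   0.9    0.3 -112.5] da 0.09 n 4
28.1 -0.0 -0.2 -0.0; 28.1 -0.0 -0.2 -0.0; 28.1 -0.0 -0.2 -0.0; 28.1 -0.0 -0.2 -0.0
```

View pics/w10.png

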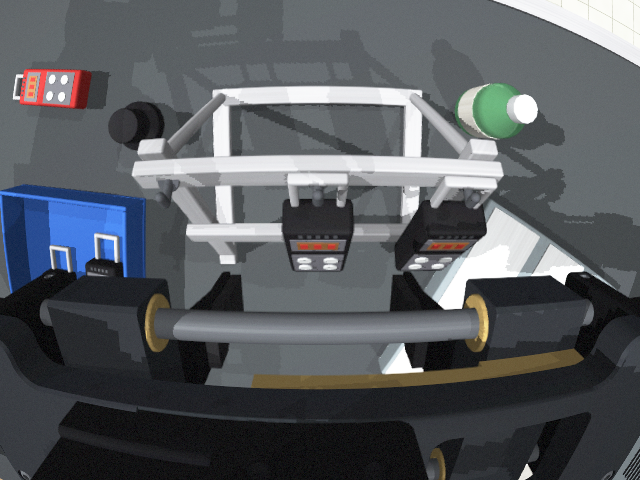

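Request:
jog_arm(
  deltas="72 28 0 -1 0; 72 28 0 0 0; 72 28 0 0 0; 72 0 0 0 0; 72 0 0 0 0",
)

```text
time_s: 16.2
position: [0.6396, 0.0177, 0.1881]
eef_rot: [0.706, 0.047, -0.705, 0.047]
force: [-0.3, -0.0, 0.9]
opening: 0.829
```

```bash
python3 - <<'E'
from h import *
s=take('wrist','w11')
plan((.6392,.0179,.159),-82.2,n=1);
E
```

```text
from [0.6405 0.0175 0.1892] a -82.31 d [ -1.3   0.4 -30.2] da 0.11 n 1
30.2 -0.5 1.2 -0.1
```

View pics/w11.png

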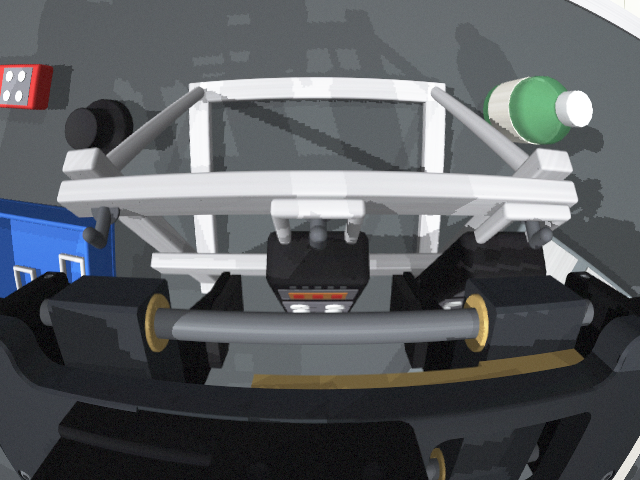

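Request:
jog_arm(
  deltas="72 15 0 1 0; 72 14 0 0 0; 72 0 0 0 0; 72 0 0 0 0; 72 0 0 0 0",
)

```text
time_s: 16.75
position: [0.6387, 0.0173, 0.1577]
eef_rot: [0.706, 0.047, -0.705, 0.047]
force: [0.6, 0.8, 0.0]
opening: 0.828
```

Request:
jog_arm(
  deltas="40 0 0 0 0; 40 0 0 0 0; 40 0 0 0 0; 40 0 0 0 0; 40 0 0 0 0",
)

```text
time_s: 17.25
position: [0.6386, 0.0172, 0.1577]
eef_rot: [0.706, 0.047, -0.705, 0.047]
force: [-0.4, -0.2, 1.1]
opening: 0.572
```

```bash
python3 - <<'E'
from h import *
T,p,a=pose();print(p,a,T['force'],T['opening']); take('side','s12');take('wrist','w12')
E
```

```text
[0.63859429 0.01723303 0.15766576] -82.33714863604852 [-0.3512438  -0.24317404  1.13109618] 0.5717925989358434
```

View pics/s12.png

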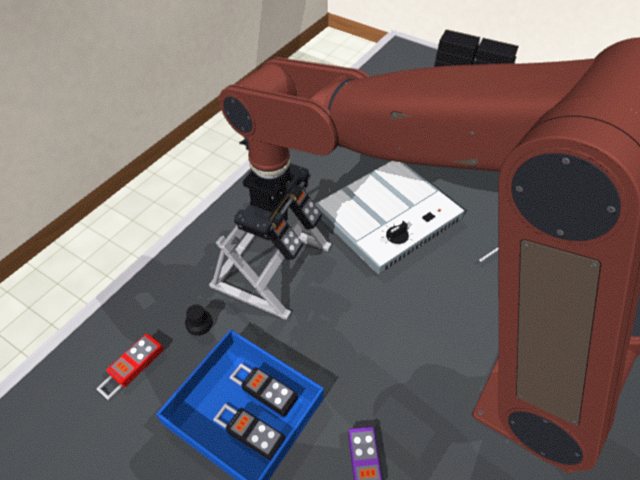

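Request:
jog_arm(
  deltas="40 -3.5 0 -2.5 0; 40 -3.5 0 -2.5 0; 40 -3.5 0 -2.5 0; 40 -3.5 0 -2.5 0; 40 0 0 0 0",
)

```text
time_s: 17.85
position: [0.6486, 0.0186, 0.1721]
eef_rot: [0.706, 0.047, -0.706, 0.047]
force: [-3.6, -0.4, 1.9]
opening: 0.57
```

Request:
jog_arm(
  deltas="40 0 0 0 0; 40 0 0 0 0; 40 0 0 0 0; 40 0 0 0 0; 40 0 0 0 0",
)

```text
time_s: 18.35
position: [0.6486, 0.0186, 0.1721]
eef_rot: [0.706, 0.047, -0.705, 0.047]
force: [-4.1, 0.1, 5.6]
opening: 0.573
```

Request:
jog_arm(
  deltas="40 -3.5 0 5 0; 40 -6 0 8 0; 40 -6 0 8 0; 40 -6 0 8 0; 40 -6 0 8 0",
)

```text
time_s: 18.85
position: [0.611, 0.0136, 0.1996]
eef_rot: [0.706, 0.047, -0.705, 0.047]
force: [0.1, 0.4, -2.2]
opening: 0.571
```

```bash
python3 - <<'E'
from h import *
T,p,a=pose();print(p,a,T['force'],T['opening']); take('side','s13');take('wrist','w13')
E
```

```text
[0.61100419 0.01355337 0.19961498] -82.34204118151891 [ 0.07325625  0.39254425 -2.16903297] 0.5710686842121186
```

View pics/w13.png

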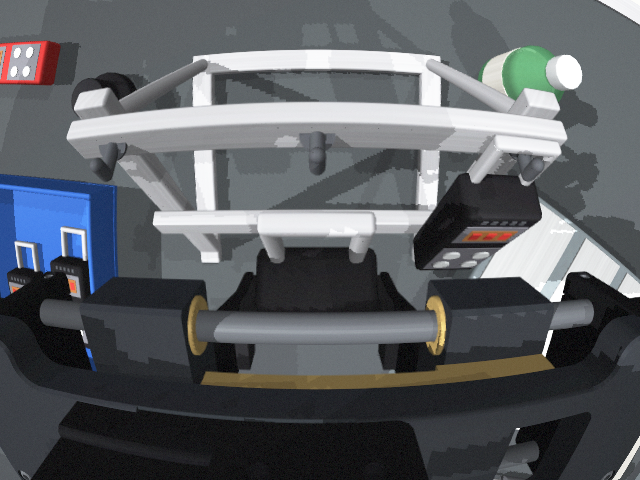

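View pics/s13.png

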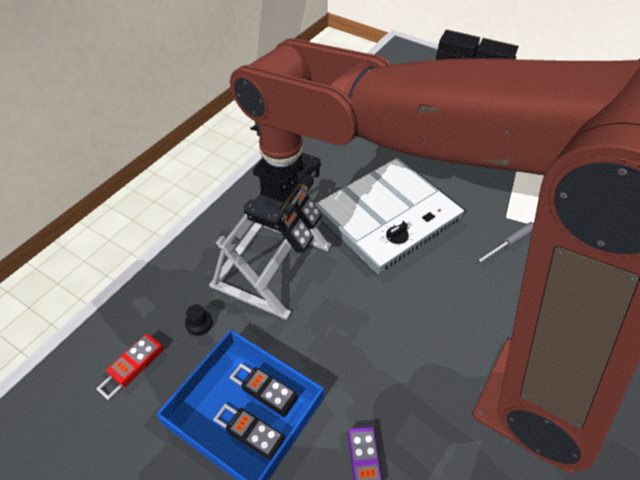

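Request:
jog_arm(
  deltas="40 -5 0 25 0; 40 -5 0 25 0; 40 0 0 25 0; 40 0 10 25 3; 40 0 20 20 4",
)

```text
time_s: 19.45
position: [0.4945, -0.0306, 0.2089]
eef_rot: [0.707, 0.004, -0.707, 0.004]
force: [0.5, -0.4, -1.8]
opening: 0.573
```

```bash
python3 - <<'E'
from h import *
take('wrist','w14');T=telemetry.sense();print(T['force'])
plan((.4907,-.3808,.19),-109.1,n=10)
E
```

```text
[ 0.90039307 -3.54773169 -1.8159436 ]
from [ 0.4925 -0.0338  0.2087] a -89.68 d [  -1.8 -347.   -18.7] da -19.42 n 10
1.9 34.7 0.4 1.9; 1.9 34.7 -0.8 1.9; 1.9 34.6 -2.0 1.9; 1.9 34.6 -3.2 1.9; 1.9 34.4 -4.3 1.9; 1.9 34.3 -5.5 1.9; 1.9 34.1 -6.6 1.9; 1.9 33.8 -7.8 1.9; 1.9 33.5 -8.9 1.9; 1.9 33.2 -10.1 1.9
```

View pics/w14.png

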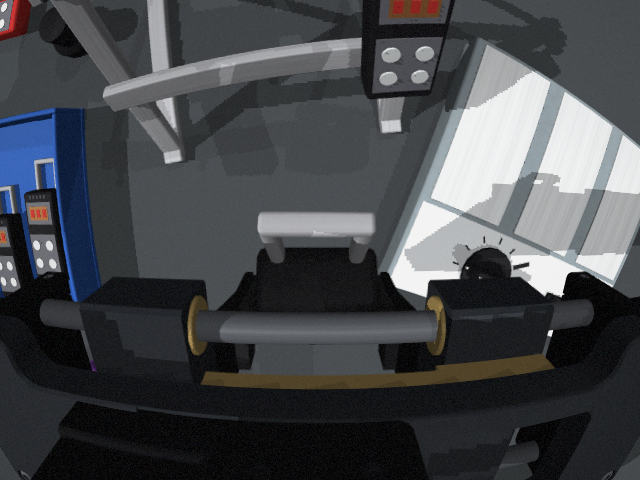

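Request:
jog_arm(
  deltas="40 2 35 0 2; 40 2 35 -1 2; 40 2 35 -2 2; 40 2 35 -3 2; 40 2 34 -4 2",
)

```text
time_s: 20.0
position: [0.4956, -0.2071, 0.199]
eef_rot: [0.705, -0.058, -0.704, -0.058]
force: [0.6, -0.6, -2.1]
opening: 0.57
```

Request:
jog_arm(
  deltas="40 2 34 -6 2; 40 2 34 -7 2; 40 2 34 -8 2; 40 2 33 -9 2; 40 2 33 -10 1.4",
)

```text
time_s: 20.5
position: [0.4957, -0.3799, 0.1887]
eef_rot: [0.698, -0.116, -0.697, -0.116]
force: [0.3, -0.0, -2.5]
opening: 0.573
```

Request:
jog_arm(
  deltas="40 0 0 0 0; 40 0 0 0 0; 40 0 0 0 0; 40 0 0 0 0; 40 0 0 0 0",
)

```text
time_s: 21.0
position: [0.4961, -0.3775, 0.1892]
eef_rot: [0.698, -0.115, -0.698, -0.115]
force: [0.1, -0.6, -2.9]
opening: 0.576
```

```bash
python3 - <<'E'
from h import *
take('side','s15');plan((.4907,-.3808,.13),-109.1,n=2);take('wrist','w15')
a=cv2.imread('pics/s15.png');cv2.imwrite('pics/s15z.png',cv2.resize(a[60:280,280:480],None,fx=2.7,fy=2.7,interpolation=cv2.INTER_CUBIC))
E
```

```text
from [ 0.496  -0.3776  0.1892] a -108.67 d [ -5.3  -3.2 -59.2] da -0.43 n 2
29.6 2.4 2.0 0.2; 29.6 2.4 2.0 0.2
```

View pics/s15z.png

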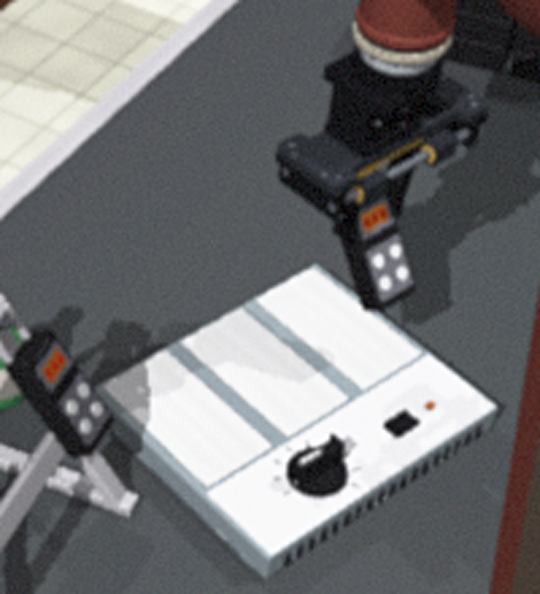

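View pics/w15.png

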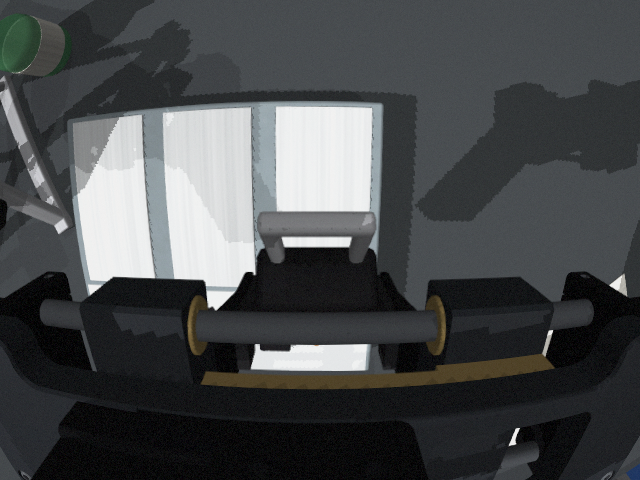

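Request:
jog_arm(
  deltas="40 25 2.5 2 0.4; 40 25 2.5 2 0; 40 10 0 0 0; 40 0 0 0 0; 40 0 0 0 0",
)

```text
time_s: 21.6
position: [0.4908, -0.382, 0.1298]
eef_rot: [0.698, -0.118, -0.697, -0.117]
force: [0.6, -1.4, -1.3]
opening: 0.573
```

Request:
jog_arm(
  deltas="40 5 0 0 0; 40 5 0 0 0; 40 3 0 0 0; 40 0 0 0 0; 40 0 0 0 0",
)

```text
time_s: 22.1
position: [0.4902, -0.3818, 0.1159]
eef_rot: [-0.697, 0.118, 0.697, 0.118]
force: [-0.3, -0.8, -1.5]
opening: 0.574
```

Request:
jog_arm(
  deltas="40 2 0 0 0; 40 2 0 0 0; 40 1 0 0 0; 40 0 0 0 0; 40 0 0 0 0",
  grip_force=12,
)

```text
time_s: 22.6
position: [0.4924, -0.3829, 0.1135]
eef_rot: [0.699, -0.118, -0.695, -0.117]
force: [2.6, -0.2, 6.7]
opening: 0.575
```

Request:
jog_arm(
  deltas="40 1.7 0 -3.4 0; 40 1.7 0 -3.4 0; 40 1.9 0 -3.3 0; 40 1.9 0 -3.3 0; 40 0 0 0 0",
)

```text
time_s: 23.1
position: [0.5049, -0.3872, 0.1053]
eef_rot: [0.699, -0.118, -0.696, -0.117]
force: [5.0, -0.1, 5.1]
opening: 0.574
```

```bash
python3 - <<'E'
from h import *
take('side','s16')
a=cv2.imread('pics/s16.png');cv2.imwrite('pics/s16z.png',cv2.resize(a[60:280,320:480],None,fx=2.7,fy=2.7,interpolation=cv2.INTER_CUBIC))
E
```

```text
(no output)
```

View pics/s16z.png

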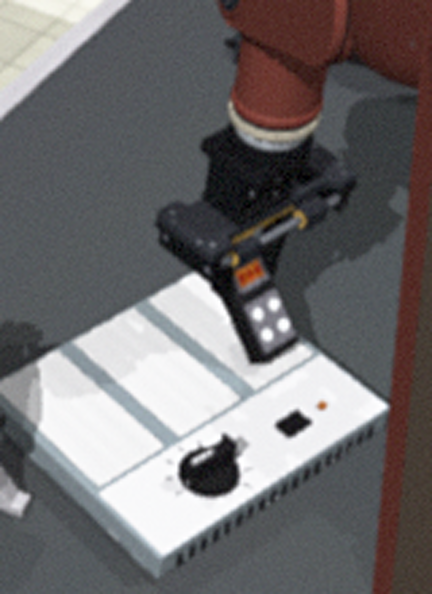

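Request:
jog_arm(
  deltas="40 4.4 0 -6.2 0; 40 5 0 -5.8 0; 40 5.4 0 -5.3 0; 40 5.8 0 -4.8 0; 40 0 0 0 0",
)

```text
time_s: 23.65
position: [0.5235, -0.3931, 0.0813]
eef_rot: [-0.697, 0.117, 0.698, 0.118]
force: [2.3, -0.9, 0.6]
opening: 0.571
```

```bash
python3 - <<'E'
from h import *
take('side','s17');take('wrist','w17')
a=cv2.imread('pics/s17.png');cv2.imwrite('pics/s17z.png',cv2.resize(a[60:280,320:480],None,fx=2.7,fy=2.7,interpolation=cv2.INTER_CUBIC))
E
```

```text
(no output)
```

View pics/s17z.png

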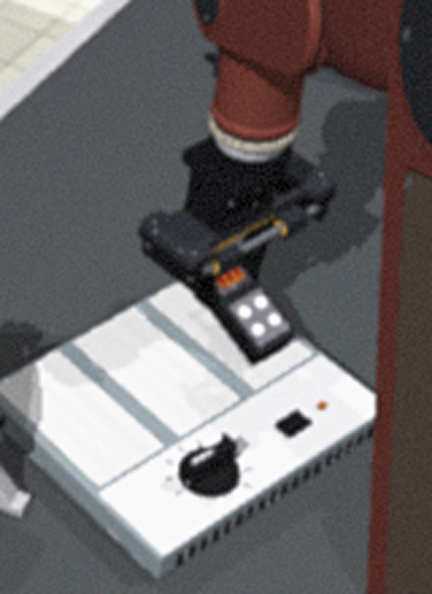

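View pics/w17.png

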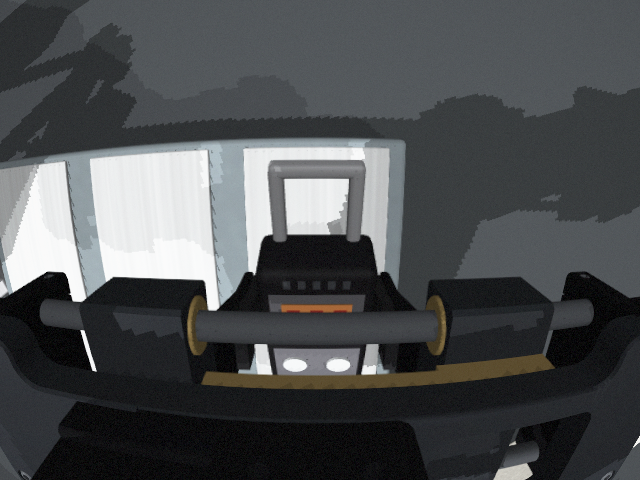

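Request:
jog_arm(
  deltas="40 6.2 0 -4.3 0; 40 6.6 0 -3.7 0; 40 6.9 0 -3.2 0; 40 5 0 -2 0; 40 0 0 0 0",
)

```text
time_s: 24.25
position: [0.536, -0.3974, 0.0569]
eef_rot: [-0.697, 0.117, 0.698, 0.118]
force: [-0.3, 0.6, -1.6]
opening: 0.575
```

Request:
jog_arm(
  deltas="40 2 0 -0.5 0; 40 2 0 -0.5 0; 40 2 0 -0.5 0; 40 1 0 0 0; 40 0 0 0 0",
)

```text
time_s: 24.75
position: [0.538, -0.3984, 0.0517]
eef_rot: [0.698, -0.118, -0.697, -0.117]
force: [0.9, 0.1, -0.8]
opening: 0.574
```

```bash
python3 - <<'E'
from h import *
take('side','s18');take('wrist','w18');print(pose()[1])
a=cv2.imread('pics/s18.png');cv2.imwrite('pics/s18z.png',cv2.resize(a[60:280,320:480],None,fx=2.7,fy=2.7,interpolation=cv2.INTER_CUBIC))
E
```

```text
[ 0.53802976 -0.39841576  0.05170883]
```

View pics/s18z.png

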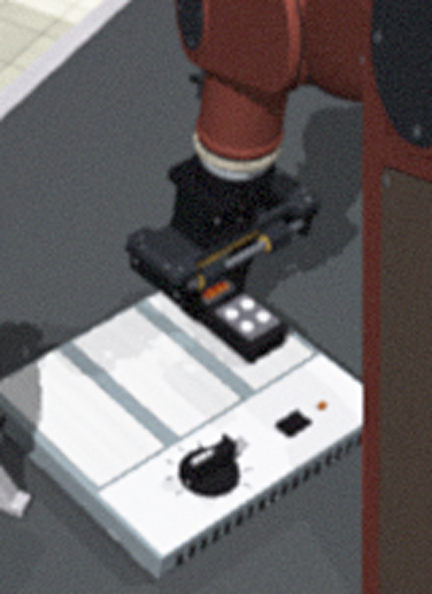

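View pics/w18.png

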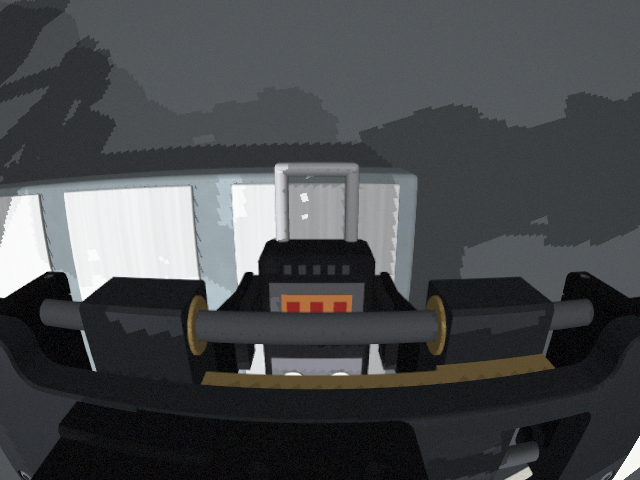

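Request:
jog_arm(
  deltas="40 1.5 0 0 0; 40 1.5 0 0 0; 40 0 0 0 0; 40 0 0 0 0; 40 0 0 0 0",
)

```text
time_s: 25.35
position: [0.5383, -0.3985, 0.0512]
eef_rot: [0.698, -0.118, -0.697, -0.117]
force: [-3.7, 4.4, 13.6]
opening: 0.573
```

Request:
jog_arm(
  deltas="66 -1 0 0 0; 66 0 0 0 0; 66 0 0 0 0; 66 -20 0 0 0; 66 -40 0 0 0",
)

```text
time_s: 25.85
position: [0.5351, -0.396, 0.105]
eef_rot: [-0.695, 0.116, 0.7, 0.119]
force: [-0.5, -0.2, 0.2]
opening: 0.755
```

Request:
jog_arm(
  deltas="72 -45 0 10 0; 72 -45 0 15 0; 72 0 0 0 0; 72 0 0 0 0; 72 0 0 0 0",
)

```text
time_s: 26.35
position: [0.5135, -0.3896, 0.1977]
eef_rot: [-0.697, 0.117, 0.698, 0.118]
force: [-0.9, -0.4, 0.3]
opening: 0.827
```

```bash
python3 - <<'E'
from h import *
s=take('wrist','w19');print(pose()[1:]);print(feats(s))
E
```

```text
(array([ 0.51336507, -0.38933559,  0.19708005]), np.float64(-109.13907968901731))
[(311.5, 353.0, (6.0, 7.0)), (316.5, 194.0, (18.0, 37.0))]
```

View pics/w19.png

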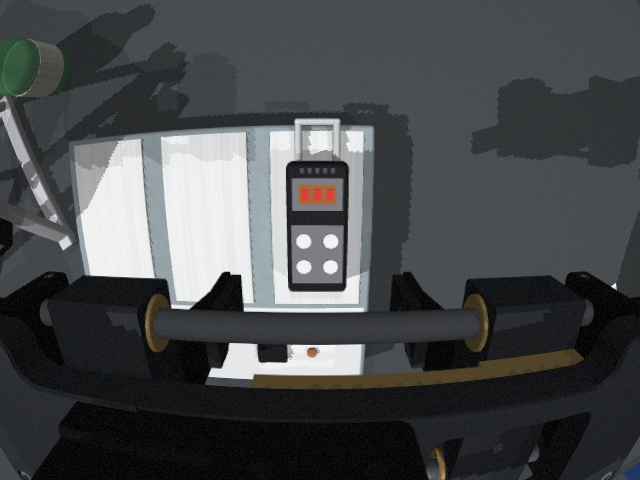

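```bash
python3 - <<'E'
from h import *
plan((.6525,-.0815,.27),-82.2,n=10)
E
```

```text
from [ 0.5134 -0.3893  0.1971] a -109.14 d [139.1 307.8  72.9] da 26.94 n 10
-7.3 -33.6 -3.1 -2.7; -7.3 -33.5 -4.6 -2.7; -7.3 -33.2 -6.2 -2.7; -7.3 -32.9 -7.8 -2.7; -7.3 -32.5 -9.3 -2.7; -7.3 -32.0 -10.8 -2.7; -7.3 -31.5 -12.3 -2.7; -7.3 -30.9 -13.8 -2.7; -7.3 -30.2 -15.2 -2.7; -7.3 -29.4 -16.6 -2.7
```

Request:
jog_arm(
  deltas="72 -20 -33 -3 -2.7; 72 -20 -33 -5 -2.7; 72 -20 -33 -6 -2.7; 72 -20 -33 -8 -2.7; 72 0 -32 -9 -2.7",
  grip_force=30,
)

```text
time_s: 26.9
position: [0.5847, -0.237, 0.281]
eef_rot: [0.707, -0.034, -0.706, -0.034]
force: [0.0, -0.1, 0.5]
opening: 0.825
```

Request:
jog_arm(
  deltas="72 0 -32 -11 -2.7; 72 0 -31 -12 -2.7; 72 0 -31 -14 -2.7; 72 0 -30 -15 -2.7; 72 0 -29 -17 -2.7",
)

```text
time_s: 27.4
position: [0.6529, -0.0831, 0.2768]
eef_rot: [-0.704, -0.05, 0.707, -0.049]
force: [0.7, -0.7, -0.3]
opening: 0.83
```

Request:
jog_arm(
  deltas="72 0 0 0 0; 72 0 0 0 0; 72 0 0 0 0; 72 0 0 0 0; 72 0 0 0 0",
)

```text
time_s: 27.9
position: [0.6528, -0.0859, 0.2793]
eef_rot: [-0.705, -0.048, 0.706, -0.048]
force: [0.3, -0.3, 1.0]
opening: 0.83
```

```bash
python3 - <<'E'
from h import *
take('wrist','w20');plan((.6525,-.0815,.19),-82.2,n=3)
E
```

```text
from [ 0.6529 -0.0857  0.2795] a -82.22 d [ -0.4   4.2 -89.5] da 0.02 n 3
29.8 -1.4 -0.1 -0.0; 29.8 -1.4 -0.1 -0.0; 29.8 -1.4 -0.1 -0.0
```

View pics/w20.png

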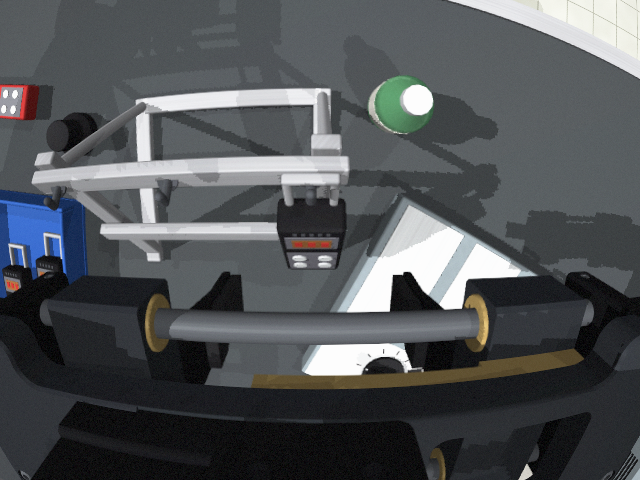

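Request:
jog_arm(
  deltas="72 30 -4 0 0; 72 30 0 0 0; 72 29 0 0 0; 72 0 0 0 0; 72 0 0 0 0",
)

```text
time_s: 28.45
position: [0.6523, -0.0811, 0.1906]
eef_rot: [-0.705, -0.048, 0.706, -0.048]
force: [0.1, 0.4, 1.1]
opening: 0.826
```

```bash
python3 - <<'E'
from h import *
take('wrist','w21');plan((.6525,-.0815,.158),-82.2,n=1)
E
```

```text
from [ 0.6533 -0.0813  0.1922] a -82.16 d [ -0.8  -0.2 -34.2] da -0.04 n 1
34.2 0.1 0.8 0.0
```

View pics/w21.png

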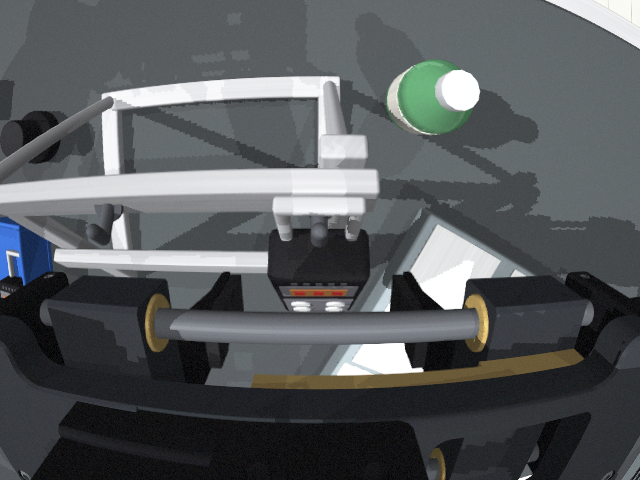

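Centred on the meter (268–370 px between the fingers). Descend and grip.

Request:
jog_arm(
  deltas="72 17 0 0.5 0; 72 17 0 0 0; 72 0 0 0 0; 72 0 0 0 0; 72 0 0 0 0",
)

```text
time_s: 29.0
position: [0.6523, -0.0809, 0.1568]
eef_rot: [0.706, 0.048, -0.705, 0.049]
force: [0.6, -0.2, 0.2]
opening: 0.831
```

Request:
jog_arm(
  deltas="40 0 0 0 0; 40 0 0 0 0; 40 0 0 0 0; 40 0 0 0 0; 40 0 0 0 0",
)

```text
time_s: 29.5
position: [0.6522, -0.081, 0.1568]
eef_rot: [0.706, 0.048, -0.705, 0.049]
force: [-0.2, -0.2, 0.8]
opening: 0.57
```

Request:
jog_arm(
  deltas="40 -3.5 0 -2.5 0; 40 -3.5 0 -2.5 0; 40 -3.5 0 -2.5 0; 40 -3.5 0 -2.5 0; 40 0 0 0 0",
)

```text
time_s: 30.0
position: [0.6622, -0.0795, 0.1712]
eef_rot: [0.705, 0.048, -0.705, 0.049]
force: [-3.2, 0.5, 1.5]
opening: 0.576
```

Request:
jog_arm(
  deltas="40 0 0 0 0; 40 0 0 0 0; 40 0 0 0 0; 40 0 0 0 0; 40 0 0 0 0",
)

```text
time_s: 30.5
position: [0.6623, -0.0795, 0.1713]
eef_rot: [0.706, 0.048, -0.705, 0.049]
force: [-4.6, 1.1, 5.1]
opening: 0.57
```

Request:
jog_arm(
  deltas="40 -3.5 0 5 0; 40 -6 0 8 0; 40 -6 0 8 0; 40 -6 0 8 0; 40 -6 0 8 0",
)

```text
time_s: 31.0
position: [0.6246, -0.0847, 0.1986]
eef_rot: [0.706, 0.048, -0.705, 0.048]
force: [-0.2, 0.5, -1.3]
opening: 0.571
```

```bash
python3 - <<'E'
from h import *
take('wrist','w22');s=take('top','t22')
cv2.imwrite('pics/t22z.png',cv2.resize(cv2.imread('pics/t22.png')[140:330,250:520],None,fx=2.9,fy=2.9,interpolation=cv2.INTER_CUBIC))
E
```

```text
(no output)
```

View pics/w22.png

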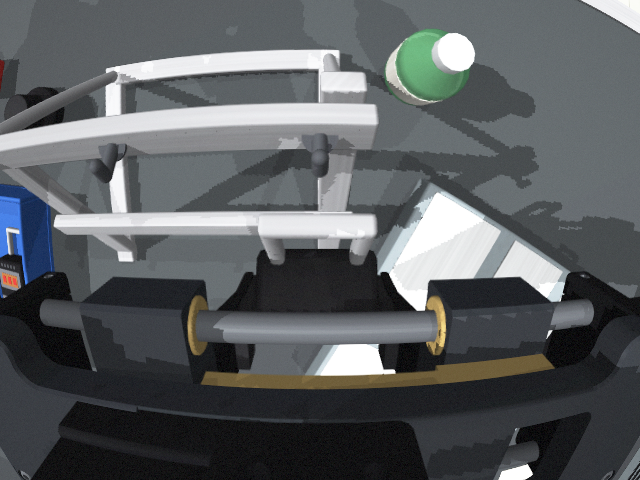

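View pics/t22z.png

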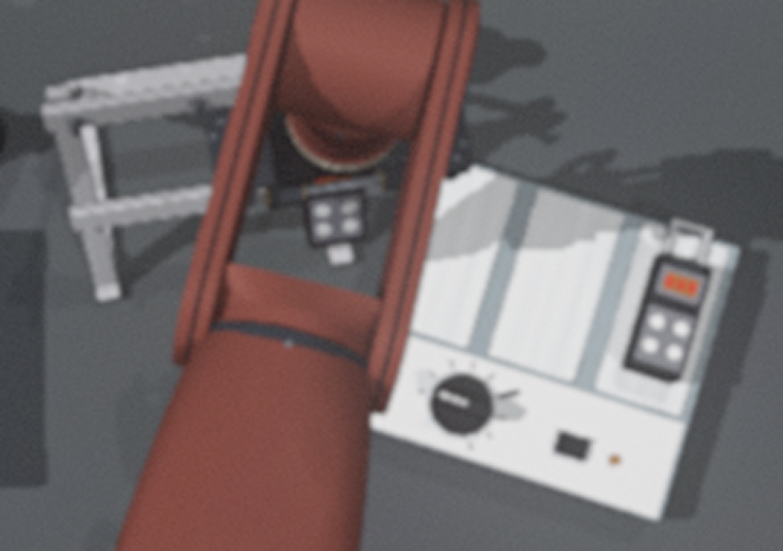

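Request:
jog_arm(
  deltas="40 -4 0 25 0; 40 -4 0 25 0; 40 0 0 25 0; 40 0 0 10 0; 40 0 0 0 0",
)

```text
time_s: 31.6
position: [0.5405, -0.0963, 0.2061]
eef_rot: [0.706, 0.048, -0.705, 0.048]
force: [0.6, -0.0, -2.1]
opening: 0.576
```

```bash
python3 - <<'E'
from h import *
plan((.5234,-.2863,.19),-109.1,n=7)
s=load('w19');D=onz(s,(316.5,194),.07,True);h=np.array([np.cos(np.radians(-19.07)),np.sin(np.radians(-19.07))]);print('prev C approx',D[:2]-.0289*h)
E
```

```text
from [ 0.5405 -0.0963  0.2061] a -82.18 d [ -17.1 -190.   -16.1] da -26.92 n 7
2.3 26.6 6.1 3.8; 2.3 26.9 4.3 3.8; 2.3 27.1 2.5 3.8; 2.3 27.2 0.7 3.8; 2.3 27.2 -1.1 3.8; 2.3 27.1 -3.0 3.8; 2.3 26.8 -4.8 3.8
prev C approx [ 0.51137926 -0.38789465]
```

Request:
jog_arm(
  deltas="40 2 27 6 3.9; 40 2 27 4 3.9; 40 2 27 2 3.9; 40 2 27 1 3.8; 40 2 27 -1 3.8",
)

```text
time_s: 32.1
position: [0.5304, -0.2329, 0.1958]
eef_rot: [0.704, -0.071, -0.703, -0.071]
force: [0.4, -0.4, -2.8]
opening: 0.572
```

Request:
jog_arm(
  deltas="40 2 27 -3 3.8; 40 2 27 -5 3.8; 40 0 0 0 0; 40 0 0 0 0; 40 0 0 0 0",
)

```text
time_s: 32.6
position: [0.5252, -0.2855, 0.1917]
eef_rot: [-0.697, 0.116, 0.697, 0.117]
force: [0.4, 0.0, -2.6]
opening: 0.574
```

```bash
python3 - <<'E'
from h import *
plan((.5234,-.2863,.13),-109.1,n=3);take('wrist','w23');take('side','s23')
a=cv2.imread('pics/s23.png');cv2.imwrite('pics/s23z.png',cv2.resize(a[60:280,280:480],None,fx=2.7,fy=2.7,interpolation=cv2.INTER_CUBIC))
E
```

```text
from [ 0.5252 -0.2855  0.1917] a -108.98 d [ -1.8  -0.8 -61.7] da -0.12 n 3
20.6 0.5 0.5 0.0; 20.6 0.5 0.5 0.0; 20.6 0.5 0.5 0.0
```

View pics/s23z.png

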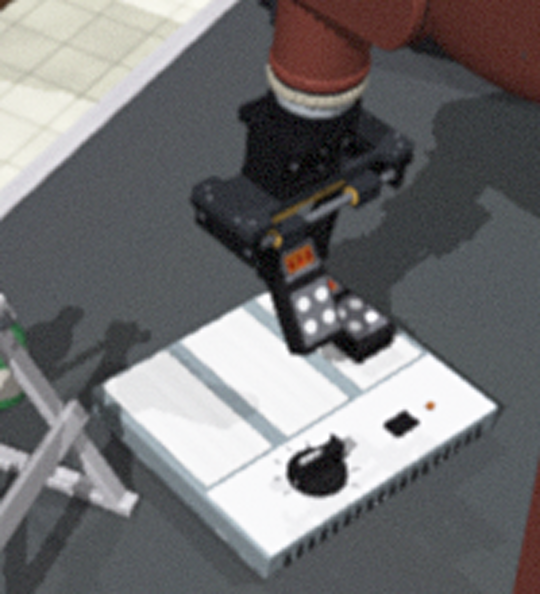

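View pics/w23.png

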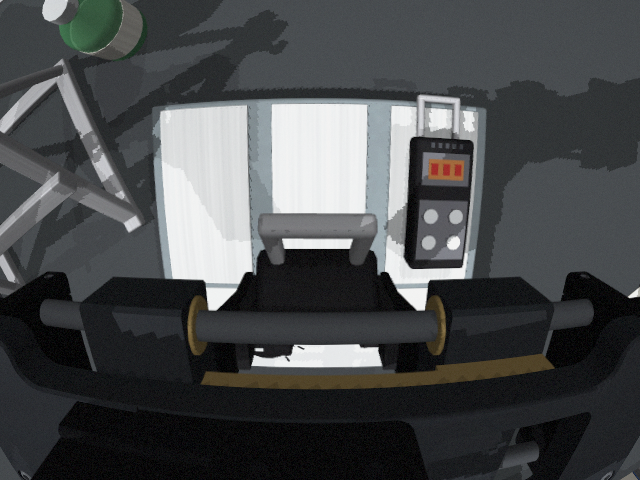

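Request:
jog_arm(
  deltas="40 25 1 1.5 0; 40 25 0 0 0; 40 12 0 0 0; 40 0 0 0 0; 40 0 0 0 0",
)

```text
time_s: 33.2
position: [0.5234, -0.2865, 0.1307]
eef_rot: [0.698, -0.117, -0.697, -0.117]
force: [-0.1, -0.2, -2.0]
opening: 0.57
```

Request:
jog_arm(
  deltas="40 5 0 0 0; 40 5 0 0 0; 40 3 0 0 0; 40 0 0 0 0; 40 0 0 0 0",
)

```text
time_s: 33.7
position: [0.5229, -0.2866, 0.1169]
eef_rot: [-0.697, 0.117, 0.697, 0.117]
force: [0.4, -0.5, -2.8]
opening: 0.569
```

Request:
jog_arm(
  deltas="40 2 0 0 0; 40 2 0 0 0; 40 1 0 0 0; 40 0 0 0 0; 40 0 0 0 0",
  grip_force=12,
)

```text
time_s: 34.2
position: [0.524, -0.2871, 0.1132]
eef_rot: [0.698, -0.117, -0.696, -0.117]
force: [2.5, 0.0, 5.2]
opening: 0.574
```

Contact; same arc as before.

Request:
jog_arm(
  deltas="40 1.7 0 -3.4 0; 40 1.7 0 -3.4 0; 40 1.9 0 -3.3 0; 40 1.9 0 -3.3 0; 40 0 0 0 0",
)

```text
time_s: 34.7
position: [0.5366, -0.2913, 0.1051]
eef_rot: [0.698, -0.117, -0.697, -0.117]
force: [4.1, 0.4, 4.6]
opening: 0.569
```

Request:
jog_arm(
  deltas="40 4.4 0 -6.2 0; 40 5 0 -5.8 0; 40 5.4 0 -5.3 0; 40 5.8 0 -4.8 0; 40 0 0 0 0",
)

```text
time_s: 35.2
position: [0.5561, -0.298, 0.0824]
eef_rot: [-0.697, 0.117, 0.698, 0.117]
force: [1.1, -0.4, -0.0]
opening: 0.571
```

```bash
python3 - <<'E'
from h import *
take('side','s24')
a=cv2.imread('pics/s24.png');cv2.imwrite('pics/s24z.png',cv2.resize(a[60:280,320:480],None,fx=2.7,fy=2.7,interpolation=cv2.INTER_CUBIC))
E
```

```text
(no output)
```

View pics/s24z.png

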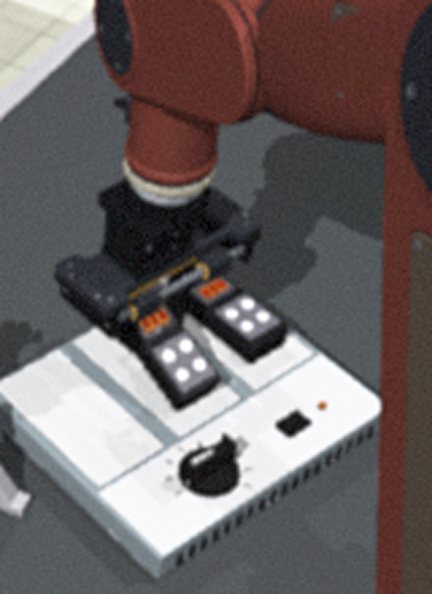

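Request:
jog_arm(
  deltas="40 6.2 0 -4.3 0; 40 6.6 0 -3.7 0; 40 6.9 0 -3.2 0; 40 5 0 -2 0; 40 0 0 0 0",
)

```text
time_s: 35.75
position: [0.5685, -0.3022, 0.058]
eef_rot: [-0.697, 0.117, 0.698, 0.117]
force: [-0.6, 0.1, -0.9]
opening: 0.569
```

Request:
jog_arm(
  deltas="40 2 0 -0.5 0; 40 2 0 -0.5 0; 40 2 0 -0.5 0; 40 1 0 0 0; 40 0 0 0 0",
)

```text
time_s: 36.25
position: [0.5707, -0.3031, 0.0527]
eef_rot: [0.698, -0.117, -0.697, -0.117]
force: [0.9, 0.1, 0.3]
opening: 0.573
```

Request:
jog_arm(
  deltas="40 1.5 0 0 0; 40 1 0 0 0; 40 0 0 0 0; 40 0 0 0 0; 40 0 0 0 0",
)

```text
time_s: 36.75
position: [0.571, -0.3033, 0.0506]
eef_rot: [0.698, -0.117, -0.697, -0.117]
force: [1.7, 0.3, 3.9]
opening: 0.572
```

Request:
jog_arm(
  deltas="40 1 0 0 0; 40 0.5 0 0 0; 40 0 0 0 0; 40 0 0 0 0; 40 0 0 0 0",
)

```text
time_s: 37.25
position: [0.571, -0.3033, 0.0506]
eef_rot: [0.698, -0.117, -0.697, -0.117]
force: [-2.6, 3.6, 13.7]
opening: 0.573
```

Request:
jog_arm(
  deltas="66 -1 0 0 0; 66 0 0 0 0; 66 0 0 0 0; 66 -20 0 0 0; 66 -40 0 0 0",
)

```text
time_s: 37.75
position: [0.5671, -0.3009, 0.1048]
eef_rot: [-0.694, 0.116, 0.701, 0.118]
force: [-0.3, -0.5, 0.6]
opening: 0.754
```

Request:
jog_arm(
  deltas="72 -45 0 10 0; 72 -45 0 25 0; 72 -40 0 30 0; 72 0 0 30 0; 72 0 0 0 0",
)

```text
time_s: 38.25
position: [0.4793, -0.2715, 0.2392]
eef_rot: [0.697, -0.117, -0.697, -0.117]
force: [0.7, -0.2, -0.4]
opening: 0.823
```

Request:
jog_arm(
  deltas="72 0 0 0 0; 72 0 0 0 0; 72 0 0 0 0; 72 0 0 0 0; 72 0 0 0 0",
)

```text
time_s: 38.75
position: [0.4815, -0.2722, 0.2375]
eef_rot: [-0.697, 0.117, 0.698, 0.117]
force: [0.1, -0.0, -0.4]
opening: 0.826
```

```bash
python3 - <<'E'
from h import *
s=take('wrist','w25');print(pose()[1:]);print(feats(s))
E
```

```text
(array([ 0.48141722, -0.27220838,  0.23768494]), np.float64(-109.03091454577643))
[(428.9, 114.1, (30.997854232788086, 16.629751205444336)), (316.5, 110.5, (17.0, 33.0))]
```

View pics/w25.png

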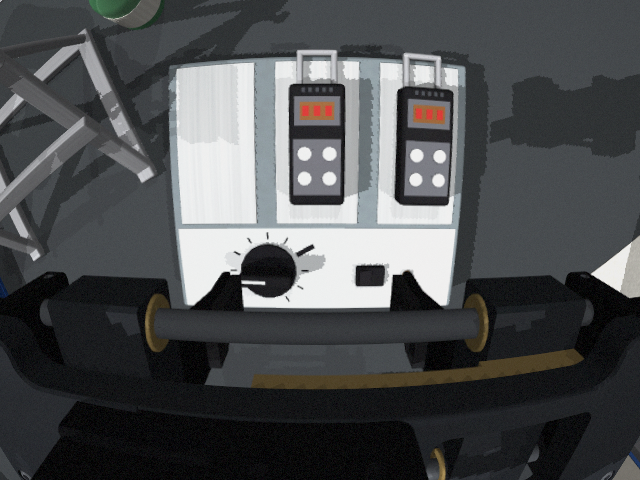

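```bash
python3 - <<'E'
from h import *
s=load('w25');take('top','t25')
g=cv2.cvtColor(s['img'],cv2.COLOR_RGB2GRAY);x0,y0,x1,y1=220,225,330,308
n,l,st,ce=cv2.connectedComponentsWithStats((g[y0:y1,x0:x1]<120).astype(np.uint8))
for i in range(1,n): 
    if st[i][4]>4: 
        q=onz(s,ce[i]+[x0,y0],.04,True);print((ce[i]+[x0,y0]).round(1),st[i][4],q.round(4))
cv2.imwrite('pics/z25.png',cv2.resize(cv2.imread('pics/w25.png')[225:310,215:330],None,fx=6,fy=6,interpolation=cv2.INTER_CUBIC))
E
```

```text
[267.  235.5] 6 [ 0.4724 -0.2153  0.04  ]
[249. 240.] 7 [ 0.474 -0.196  0.04 ]
[259.1 275.2] 3022 [ 0.4348 -0.1917  0.04  ]
[304.5 250.3] 85 [ 0.4453 -0.246   0.04  ]
[236.6 252.9] 8 [ 0.4653 -0.1784  0.04  ]
[233. 270.] 5 [ 0.449  -0.1672  0.04  ]
[304.5 270.4] 14 [ 0.4246 -0.2387  0.04  ]
[287.  298.5] 6 [ 0.4003 -0.2101  0.04  ]
```

View pics/z25.png

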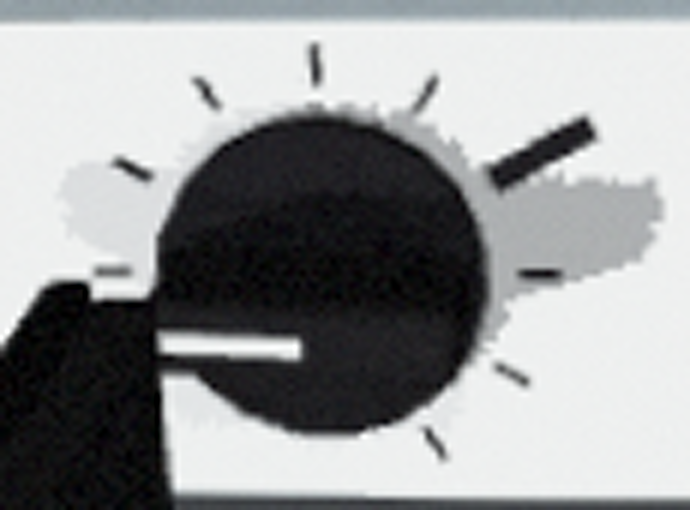

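View pics/t25.png

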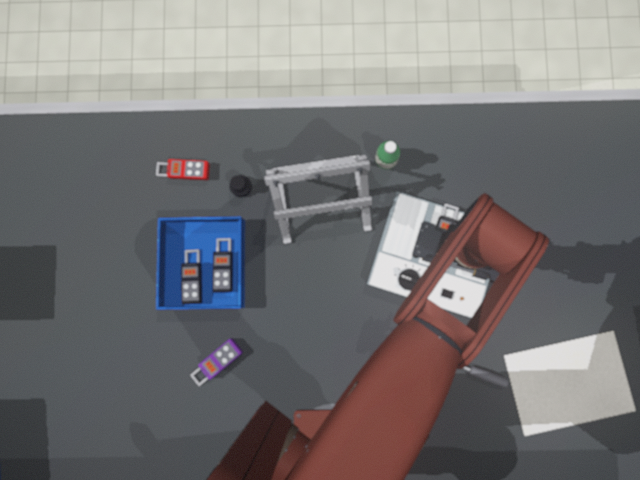

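```bash
python3 - <<'E'
from h import *
from scipy.optimize import least_squares
s=load('w25')
Z={0:(112,271),30:(133,169),60:(206,92),90:(315,63),120:(427,93),180:(540,274),210:(513,374),240:(436,443)}
P={k:onz(s,(215+z[0]/6-.4,225+z[1]/6-.4),.04,True)[:2] for k,z in Z.items()}
for a,b in((0,180),(30,210),(60,240)): print(a,(P[a]+P[b])/2, np.linalg.norm(P[a]-P[b])/2, np.degrees(np.arctan2(*(P[a]-P[b])[::-1]))+a)
def f(v): return np.concatenate([P[k]-(v[:2]+v[3]*np.array([np.cos(v[2]-np.radians(k)),np.sin(v[2]-np.radians(k))])) for k in P])
r_=least_squares(f,[.438,-.205,np.radians(71),.036]);v=r_.x;print(v[:2],np.degrees(v[2]),v[3],(r_.fun*1000).round(1))
m=[onz(s,(215+z[0]/6-.4,225+z[1]/6-.4),.04,True)[:2] for z in((495,180),(592,127))]
for q in m: print('mark',np.degrees(np.arctan2(*(q-v[:2])[::-1])),np.linalg.norm(q-v[:2]))
p=[onz(s,(215+z[0]/6-.4,225+z[1]/6-.4),.0735,True)[:2] for z in((300,348),(158,343))]
for q in p: print('ptr',q,np.degrees(np.arctan2(*(q-v[:2])[::-1])))
q=p[1]-p[0];print(np.degrees(np.arctan2(q[1],q[0])))
plan((v[0],v[1],.15),-19.1)
E
```

```text
0 [ 0.43697497 -0.20321383] 0.037634289542752185 71.05954570629748
30 [ 0.43696584 -0.20329115] 0.03766379151089598 70.9763761959657
60 [ 0.43716368 -0.20319421] 0.037600603533132014 71.03671453617896
[ 0.43703536 -0.20325065] 70.99084285172036 0.03764599716465026 [-0.1  0.  -0.  -0.   0.1  0.1  0.1 -0.1 -0.1 -0.  -0.   0.  -0.1 -0.
  0.2  0. ]
mark -79.43719291844864 0.03463860425882125
mark -79.36141456406607 0.05368390105148543
ptr [ 0.43692221 -0.20354927] -110.7529629358961
ptr [ 0.44493614 -0.18185018] 69.73650557054306
69.72974850659199
from [ 0.4814 -0.2722  0.2378] a -109.03 d [-44.3  69.  -87.8] da 89.93 n 11
8.0 -4.6 5.9 -8.2; 8.0 -5.4 5.1 -8.2; 8.0 -6.1 4.3 -8.2; 8.0 -6.6 3.4 -8.2; 8.0 -7.0 2.4 -8.2; 8.0 -7.3 1.4 -8.2; 8.0 -7.4 0.4 -8.2; 8.0 -7.4 -0.7 -8.2; 8.0 -7.2 -1.8 -8.2; 8.0 -6.9 -2.8 -8.2; 8.0 -6.5 -3.7 -8.2
```

Request:
jog_arm(
  deltas="40 8 -4.5 6 -8.2; 40 8 -5.5 5 -8.2; 40 8 -6 4 -8.2; 40 8 -6.5 3.5 -8.2; 40 8 -7 2.5 -8.2",
  grip_force=20,
)

```text
time_s: 39.35
position: [0.4612, -0.2409, 0.1978]
eef_rot: [0.694, 0.137, -0.694, 0.137]
force: [0.2, 0.2, -0.4]
opening: 0.496
```

Request:
jog_arm(
  deltas="40 8 -7.5 1.5 -8.2; 40 8 -7.5 0.5 -8.2; 40 8 -7.5 -0.5 -8.2; 40 8 -7 -2 -8.2; 40 8 -7 -3 -8.2",
)

```text
time_s: 39.85
position: [0.4409, -0.2094, 0.1579]
eef_rot: [0.602, 0.371, -0.602, 0.371]
force: [-1.2, 0.2, 0.5]
opening: 0.462
```

Request:
jog_arm(
  deltas="40 8 -6.5 -4 -8; 40 0 0 0 0; 40 0 0 0 0; 40 0 0 0 0; 40 0 0 0 0",
)

```text
time_s: 40.35
position: [0.4374, -0.2036, 0.1508]
eef_rot: [0.576, 0.41, -0.576, 0.41]
force: [-0.4, -0.3, -0.3]
opening: 0.463
```

```bash
python3 - <<'E'
from h import *
take('wrist','w26');plan((.4370,-.2033,.08),-19,n=3);print(telemetry.sense()['q'])
E
```

```text
from [ 0.4373 -0.2035  0.1507] a -19.12 d [ -0.3   0.2 -70.7] da 0.12 n 3
23.6 -0.1 -0.0 -0.0; 23.6 -0.1 -0.0 -0.0; 23.6 -0.1 -0.0 -0.0
[-5.99208805e-01 -6.04208520e-02  1.96432848e+00 -2.60741543e-05
  1.23670372e+00 -2.65431687e-01]
```

View pics/w26.png

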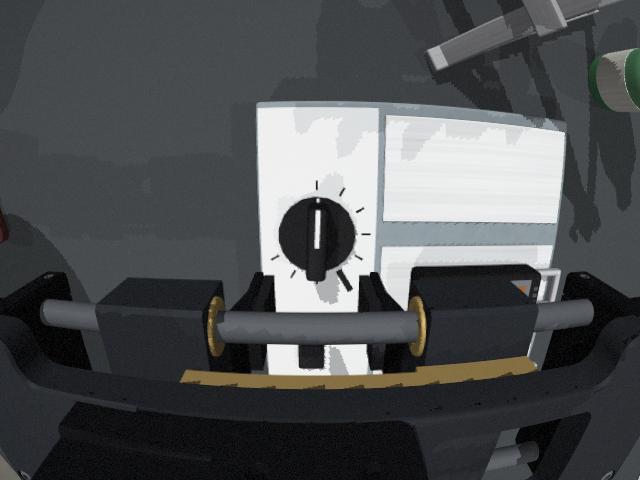

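Request:
jog_arm(
  deltas="40 30 0 0 0; 40 30 0 0 0; 40 25 0 0 0; 40 14 0 0 0; 40 0 0 0 0",
)

```text
time_s: 40.9
position: [0.4356, -0.2022, 0.0493]
eef_rot: [-0.575, -0.412, 0.576, -0.409]
force: [-0.9, 0.7, 0.2]
opening: 0.461
```

Request:
jog_arm(
  deltas="5 0 0 0 0; 5 0 0 0 0; 5 0 0 0 0; 5 0 0 0 0; 5 0 0 0 0",
)

```text
time_s: 41.4
position: [0.4377, -0.2035, 0.0521]
eef_rot: [0.576, 0.41, -0.576, 0.411]
force: [1.3, 0.6, 2.6]
opening: 0.163
```

```bash
python3 - <<'E'
from h import *
T,p,a=pose();print(p,a,T['force'],T['opening']*87)
E
```

```text
[ 0.43773508 -0.20353111  0.05210593] -19.040623149862462 [1.28435634 0.62691953 2.64357718] 14.140369773237556
```

Request:
jog_arm(
  deltas="5 0 0 0 8; 5 0 0 0 8; 5 0 0 0 8; 5 0 0 0 8; 5 0 0 0 8",
)

```text
time_s: 41.9
position: [0.4382, -0.2039, 0.0521]
eef_rot: [0.683, 0.186, -0.681, 0.188]
force: [2.9, -1.5, 0.3]
opening: 0.157
```

Request:
jog_arm(
  deltas="5 0 0 0 8; 5 0 0 0 8; 5 0 0 0 8; 5 0 0 0 8; 5 0 0 0 8",
)

```text
time_s: 42.4
position: [0.4383, -0.2045, 0.0521]
eef_rot: [0.706, -0.059, -0.704, -0.057]
force: [2.9, -3.8, 0.4]
opening: 0.158
```

Request:
jog_arm(
  deltas="5 0 0 0 8; 5 0 0 0 8; 5 0 0 0 8; 5 0 0 0 8; 5 0 0 0 8",
)

```text
time_s: 42.9
position: [0.438, -0.205, 0.0521]
eef_rot: [0.644, -0.296, -0.641, -0.294]
force: [0.7, -6.2, -0.3]
opening: 0.157
```

Request:
jog_arm(
  deltas="5 0 0 0 8; 5 0 0 0 8; 5 0 0 0 8; 5 0 0 0 6; 5 0 0 0 0",
)

```text
time_s: 43.4
position: [0.4376, -0.2052, 0.0521]
eef_rot: [0.546, -0.451, -0.543, -0.45]
force: [-1.2, -6.0, 0.2]
opening: 0.158
```

Request:
jog_arm(
  deltas="5 0 0 0 0; 5 0 0 0 0; 5 0 0 0 0; 5 0 0 0 0; 5 0 0 0 0",
)

```text
time_s: 43.9
position: [0.4376, -0.2052, 0.0521]
eef_rot: [0.547, -0.451, -0.544, -0.449]
force: [-0.6, -6.2, 0.6]
opening: 0.162
```

```bash
python3 - <<'E'
from h import *
T,p,a=pose();print(p,a,T['force'],T['opening']*87,T['q'])
E
```

```text
[ 0.43759342 -0.20517182  0.05212958] -169.03245272073696 [-0.63879956 -6.22219318  0.57587944] 14.11969256864516 [-0.60011668  0.08022275  2.03069005 -0.00271482  1.02709622  2.35145821]
```

Request:
jog_arm(
  deltas="40 0 0 0 0; 40 0 0 0 0; 40 0 0 0 0; 40 0 0 0 0; 40 0 0 0 0",
)

```text
time_s: 44.4
position: [0.4368, -0.2028, 0.051]
eef_rot: [-0.545, 0.45, 0.546, 0.45]
force: [-0.2, 0.1, -0.2]
opening: 0.446
```

Request:
jog_arm(
  deltas="40 -30 0 0 0; 40 -40 0 0 0; 40 -40 0 0 0; 40 -40 0 0 -8; 40 -40 0 0 -8",
)

```text
time_s: 44.9
position: [0.4367, -0.2028, 0.2428]
eef_rot: [0.604, -0.368, -0.604, -0.368]
force: [0.6, -0.8, -0.1]
opening: 0.459
```

Request:
jog_arm(
  deltas="40 -20 0 0 -8; 40 0 0 0 -8; 40 0 0 0 -8; 40 0 0 0 -8; 40 0 0 0 -8",
)

```text
time_s: 45.4
position: [0.4369, -0.2029, 0.2611]
eef_rot: [-0.693, 0.139, 0.693, 0.139]
force: [-0.4, 0.3, -0.5]
opening: 0.462
```

Request:
jog_arm(
  deltas="40 0 0 40 -4; 40 0 0 40 0; 40 0 0 30 0; 40 0 0 0 0; 40 0 0 0 0",
)

```text
time_s: 45.9
position: [0.3341, -0.1647, 0.2615]
eef_rot: [0.698, -0.117, -0.697, -0.117]
force: [0.3, -0.6, 0.2]
opening: 0.461
```

```bash
python3 - <<'E'
from h import *
print(pose()[1:]);take('wrist','w27');take('top','t27');take('side','s27')
cv2.imwrite('pics/t27z.png',cv2.resize(cv2.imread('pics/t27.png')[180:330,355:520],None,fx=4.8,fy=4,interpolation=cv2.INTER_CUBIC))
E
```

```text
(array([ 0.33406832, -0.16467069,  0.26154277]), np.float64(-109.06467949336025))
```

View pics/w27.png

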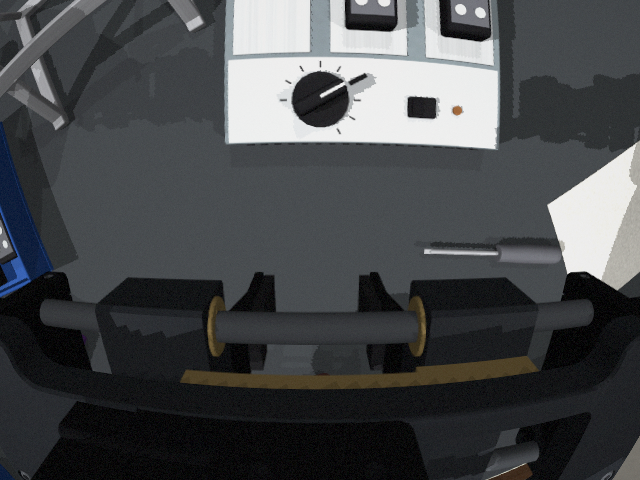

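View pics/s27.png

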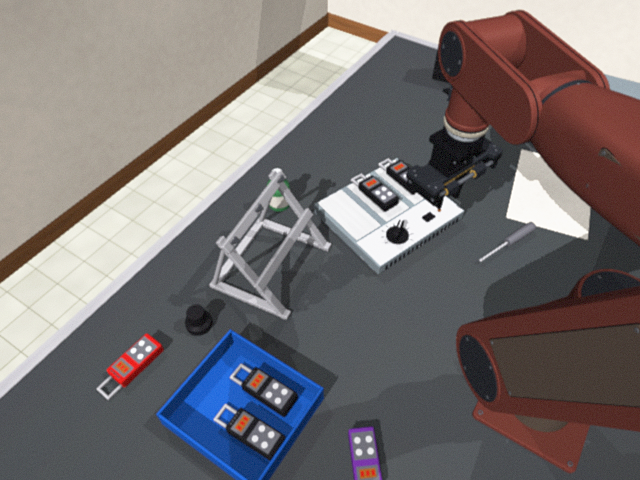

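```bash
python3 - <<'E'
from h import *
s=load('w27');g=cv2.cvtColor(s['img'],cv2.COLOR_RGB2GRAY)
x0,y0=315,65;sub=g[y0:105,x0:385]
cv2.imwrite('pics/z27.png',cv2.resize(cv2.imread('pics/w27.png')[55:140,275:385],None,fx=6,fy=6,interpolation=cv2.INTER_CUBIC))
E
```

```text
(no output)
```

View pics/z27.png

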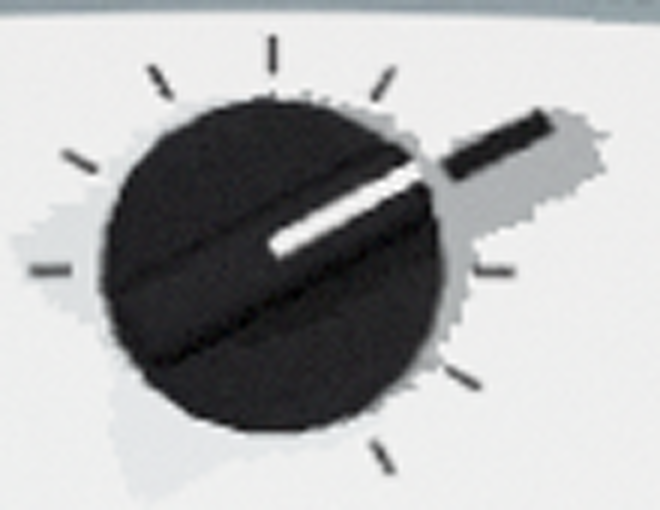

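View pics/t27z.png

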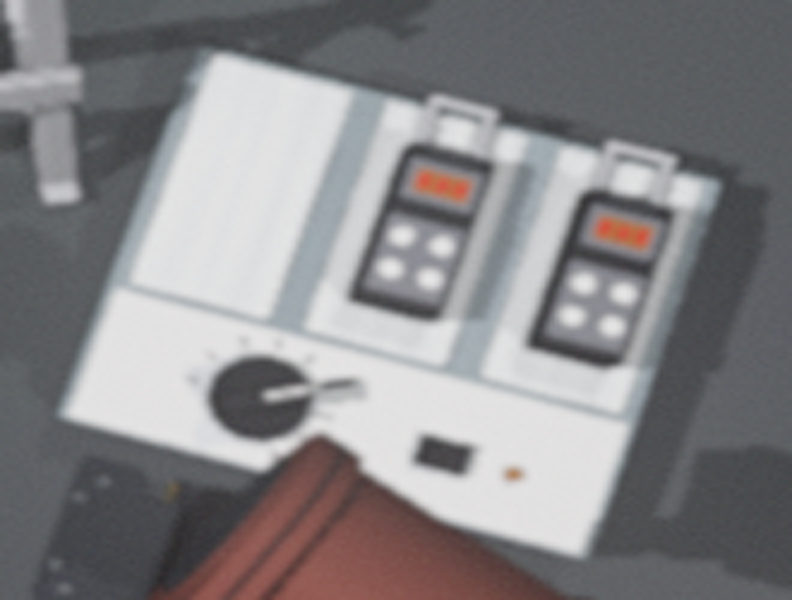

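```bash
python3 - <<'E'
from h import *
s=load('w27');c=np.array([.4370,-.2033])
f=lambda z,h:onz(s,(275+z[0]/6-.4,55+z[1]/6-.4),h,True)[:2]
a=f((275,247),.0735);b=f((416,170),.0735);d=b-a;A=np.degrees(np.arctan2(d[1],d[0]));print('ptr',a,b,A,'dial',71-A)
a=f((450,170),.04);b=f((545,120),.04);d=b-a;print('mark',np.degrees(np.arctan2(d[1],d[0])))
T=telemetry.sense();print(T['force'],T['time_s'])
E
```

```text
ptr [ 0.43730202 -0.20345514] [ 0.4420404  -0.22811515] -79.12327889517167 dial 150.12327889517167
mark -79.12734282633383
[-0.06910542  0.19117431  0.36878194] 46.05
```

```bash
python3 -c "
from h import *
ticket.job_done()"
```

```text
the job is handed in; nothing more can be done
```

The changeover is done and handed in at about 46 s of the 210 s allowed.

- **Finished meters:** both (from plates 1 and 2) lie flat in the blue tote, confirmed in the top and side views.
- **Waiting meters:** two were present, on the middle hook and on the end hook nearest the heater. I raised each about 17 mm up the slope, drew it out over the hook tip, and laid it flat on a plate of its own, one on plate 2 and one on plate 1. The plate 2 case measured within about 1 mm of the plate centre. The plate 1 meter I checked only by eye; it lies lengthwise and inside the outline.
- **Dial:** turned last. The pointer measured 150.1 deg, in line with the bold mark (both read -79.1 deg in world yaw).
- **Left alone:** the bottle, the adaptor plug and the red and purple look-alikes were not touched.

At hand-in the gripper was empty and clear of everything. No check failed or disagreed. I saw no slackened grip and no knocked meter.

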